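Finish a board-coating session

ROBOT

A 6-joint arm with a two-finger parallel gripper is mounted at the origin on the work surface. World frame = base frame: x ahead of the robot, y to its left, z up, the work surface at z = 0. Lengths are in m, angles in rad, forces in N, time in s.
With the tool pointing down it reaches from about 0.25 to 0.775 m from the base axis. Payload 4 kg.
Tool frame: the origin (TCP) lies on the centre line of the jaws, within the pads' length; the fingertips stand robot.tips_ahead ahead of it and the grasp point (between the pads) lies 8 mm behind it (robot.tips_ahead is the distance from the TCP to the fingertips, in m); z points along the fingers, y is the line along which they close (so a half turn about z gives the same grasp; the last joint's range is limited). The gripper opens to 94 mm and grips with 3 to 60 N. Pads are 16 mm wide; open, the fingers measure 119 mm over their backs; the gripper's body (75 mm by 177 mm) begins 78 mm behind the grasp point.
Start: joints at [-1.302, 0.087, 1.371, -0, 1.684, -0.103], TCP at [0.2, -0.512, 0.217] pointing down, gripper open.
Joint ranges: [-3.1, 3.1], [-0.76, 2.03], [0.27, 2.55], [-1.08, 4.22], [0.17, 2.65], [-2.57, 2.57]. Speed limits (rad/s): [2.79, 2.79, 3.14, 3.14, 3.14, 3.14].

INTERFACE

Orientations are given as [roll, pitch, yaw] about the fixed x, y, z axes, in that order (R = Rz(yaw) Ry(pitch) Rx(roll)).
In Python, from bench import robot, snapshot, close_job, spotter gives the robot as it stands. The module is installed in compiled form; this text tells all that it offers.
- The arm moves only by the tool servo_tool, never from a script. Its argument "commands" is one flat list of numbers, 7 for each row, row after row: the shift along the tool's x, y, z in m, then the turn, a rotation vector about the tool's x, y, z in degrees, then the finger opening in m, from 0 to 0.094. In form: [x, y, z, ax, ay, az, grip, x, y, z, ax, ay, az, grip, ...]. A call has 1 to 10 rows; each row is the pose to reach, as a shift and turn from the pose commanded when the call began, along the tool's axes at that moment; what a row does not reach only later rows make up. A row lasts 1/8 s, in which the tool goes at most 62.5 mm and 10.7 degrees, less where a joint would pass 70% of its speed; a pose out of reach is approached as far as the arm can. A call with a gripper value outside its range is refused whole. The fingers move at their own pace and stop on an object; the grip force is fixed at half the most. Time passes only in rows, so rows that repeat a pose let the fingers close. It gives the time, the measured TCP pose, the force, the opening and the grip force at its end, in the units of the state.
- robot.get_obs(): the state, without advancing time (a new reading comes with each control period).
- snapshot(name): name is "side" or "top" or "wrist"; returns a dict with "img" (400x640x3 uint8, blue, green, red), "camera_matrix" (3x3 intrinsics, pixels), "extrinsics" (4x4, takes a point from camera to world coordinates); the wrist camera has in their place "hand_eye" (4x4, takes a point from camera to tool coordinates, whose origin is the TCP and whose axes are the flange's). Camera axes: x right, y down, z forward; pixel columns grow to the right and rows downward; lengths in m; the calibration is good to about 2 mm. A picture is of the moment at which its call begins: read the wrist's pose just before it. There is no depth.
- close_job(): hands the job in; it is judged then, once.
Trained networks look in a picture, given as the dict that the camera call returned (one of the last four; its "shot" number tells which), for a name from the list of things; names that differ only in an ending like _2 or _b are one class to them, and where a whole thing is asked for, a point or a joint stands for the part that bears it (a point fixed in the world has none). Each returns a list of dicts, best first, with "conf" (0 to 1); they miss things now and then, are a little off and sometimes report something else, mostly with a low value. They report only what shows in the picture. A call takes as long as a camera call. They do not tell look-alikes from the thing itself.
- spotter.trace(name, picture): "region" (400x640 bool, what is visible of it) and "box" ([left, top, width, height] in pixels, round what is visible of it).
The state is a dict: "time": time; "joint_positions": joint angles; "qvel": joint speeds; "joint_torque": joint torques, N m; "tool_pos": TCP position; "ee_rot": TCP orientation; "wrist_force": force on the tool from outside, world axes, zero at the start; "wrist_torque": the same for the moment, N m; "width": finger opening in m; "finger_force": force on a finger pad.
Only numpy, scipy, OpenCV 4.12 (cv2) and the standard library are available. Lean on these libraries where they do the work, as an engineer would, in place of code of your own. Each camera call takes 0.05 s, during which the arm holds its last target. There are 200 camera calls.

TASK

The boards standing in the slotted stand have just been coated: hang every one of them by its hook over the bar of the drying rail, apart so that they do not touch one another. So that the coating seals its lid, turn the closed amber jar right upside down, hold it so for two seconds, turn it back and stand it upright in the empty bay of the grey caddy. Then lift the caddy by its handle, carry it level and set it down flat in the steel spill tray with both jars upright in it, leaving the other things on the bench where they are.

Things in the scene. Friction and masses are not known exactly. Their poses are not given: they have to be found in the camera images.
- rail_mid (a point): middle of the axis of the drying rail's bar: a round steel bar 12 mm thick, about 400 mm long, running along this frame's y, 200 mm above the table on a post at each end (fixed). About 360 mm between the posts.
- stand: black slotted board stand (fixed), 165 (x) x 84 (y) x 22 mm high. Origin under its centre. Four slots across it (along y) at x = -57, -19, +19, +57 mm, 5.5 mm wide, 61 mm long, 16 mm deep (slot floor 6 mm above the table); the boards stand in them with their x along the stand's x.
- hanger1: green circuit board on its drying hanger, 45 g; None if absent. Origin: middle of the board's lower edge; z up the board, y along its width, x square to it. Wet board 56 (y) x 58 (z) x 4 mm, grey clip above (z 55-69), steel strip hook, orange grip block 16 (x) x 20 (y) x 34 (z) mm on top, centred at x = +13, z = 129. Starts upright in a slot of the stand.
- hanger1_hook (a point): hanger1's hook seat: where the bar's axis lies when hung (x +13, z 103 mm in the hanger's frame); grip block's middle 26 mm above it. Hook: strip 14 mm wide, 3 mm thick, rises at x = 0, crosses the saddle (underside z = 109), ends in a lip at x = +26 (tip z = 87.5). Opens downward; free gap 23 mm in x, centred on this point. Hung, it leans 8 to 28 degrees.
- hanger2: blue circuit board on its drying hanger, 45 g; None if absent. Origin: middle of the board's lower edge; z up the board, y along its width, x square to it. Wet board 56 (y) x 58 (z) x 4 mm, grey clip above (z 55-69), steel strip hook, orange grip block 16 (x) x 20 (y) x 34 (z) mm on top, centred at x = +13, z = 129. Starts upright in a slot of the stand.
- hanger2_hook (a point): hanger2's hook seat: where the bar's axis lies when hung (x +13, z 103 mm in the hanger's frame); grip block's middle 26 mm above it. Hook: strip 14 mm wide, 3 mm thick, rises at x = 0, crosses the saddle (underside z = 109), ends in a lip at x = +26 (tip z = 87.5). Opens downward; free gap 23 mm in x, centred on this point. Hung, it leans 8 to 28 degrees.
- hanger3: green circuit board on its drying hanger, 45 g; None if absent. Origin: middle of the board's lower edge; z up the board, y along its width, x square to it. Wet board 56 (y) x 58 (z) x 4 mm, grey clip above (z 55-69), steel strip hook, orange grip block 16 (x) x 20 (y) x 34 (z) mm on top, centred at x = +13, z = 129. Starts upright in a slot of the stand.
- hanger3_hook (a point): hanger3's hook seat: where the bar's axis lies when hung (x +13, z 103 mm in the hanger's frame); grip block's middle 26 mm above it. Hook: strip 14 mm wide, 3 mm thick, rises at x = 0, crosses the saddle (underside z = 109), ends in a lip at x = +26 (tip z = 87.5). Opens downward; free gap 23 mm in x, centred on this point. Hung, it leans 8 to 28 degrees.
- hanger4: blue circuit board on its drying hanger, 45 g; None if absent. Origin: middle of the board's lower edge; z up the board, y along its width, x square to it. Wet board 56 (y) x 58 (z) x 4 mm, grey clip above (z 55-69), steel strip hook, orange grip block 16 (x) x 20 (y) x 34 (z) mm on top, centred at x = +13, z = 129. Starts upright in a slot of the stand.
- hanger4_hook (a point): hanger4's hook seat: where the bar's axis lies when hung (x +13, z 103 mm in the hanger's frame); grip block's middle 26 mm above it. Hook: strip 14 mm wide, 3 mm thick, rises at x = 0, crosses the saddle (underside z = 109), ends in a lip at x = +26 (tip z = 87.5). Opens downward; free gap 23 mm in x, centred on this point. Hung, it leans 8 to 28 degrees.
- jar: closed jar of board coating: amber glass, red screw lid (on tight), paper label; round, 52 mm across, 76 mm tall (lid 49 mm across, from 59 mm up), about 180 g (120 to 230). Origin: centre of its bottom; z towards the lid. It starts upright on the table.
- caddy: grey open carrying caddy, 150 (x) x 200 (y) mm, about 300 g. Origin under its centre; floor 5 mm thick, walls 4 mm thick up to z = 23. A low partition (up to 27 mm) along y at x = 0 makes two bays, each 69 (x) x 192 (y) mm, centred at x = -37 (nearer the robot, empty at the start) and +37. Two posts at x = 0, y = -70 and +70 carry the handle bar.
- caddy_handle (a point): middle of the caddy's black handle bar, 115 mm above the caddy's underside; the bar runs along this frame's y, 156 mm long, 16 mm wide (x), 18 mm high, and is gripped across x
- thinner: closed jar of thinner, white with blue lid and blue label, same size and shape as the coating jar, about 160 g; it starts upright in the caddy's other bay (x = +37). Origin: centre of its bottom; z towards the lid.
- spill_tray: flat steel spill tray (fixed), 222 (x) x 272 (y) mm outside, floor 3 mm thick, rim 3 mm thick and 12 mm high: room for the caddy with about 33 mm to spare each way when it stands the same way round. Origin under its centre.
- multimeter: bystander: yellow multimeter 75 x 150 x 30 mm, origin under its centre
- solder_spool: bystander: spool of solder standing on end, 60 mm across, 44 mm tall, origin under its centre
- phone: bystander: white phone lying flat, 72 x 148 x 8 mm, origin under its centre
- tip_cleaner: bystander: round black tip cleaner with brass wool, 68 mm across, 54 mm tall, origin under its centre
- screwdriver: bystander: screwdriver, 150 mm long, lying flat
- wash_bottle: bystander: clear wash bottle with red label, 56 mm across, 132 mm tall, origin under its centre
Not all that is in view belongs to the job. What is shaped like the jar but pink or turquoise is not meant.

How it is judged:
By the outcome, as a careful person would: the job done as asked, in the order asked, and still so for the second after the job is handed in, with the robot touching nothing.
Of hanger1, hanger2, hanger3, hanger4 only 2 to 4 are there at a start; the rules pass over those that are not, and their reading is None.
At some moment in a run one of caddy may be knocked a few centimetres aside while the robot is not near it.
It also fails if it takes over 208 s, if anything falls off the work surface, if the arm or the gripper's body presses on something with over 40 N, if the wrist force passes 120 N, or if a joint passes its speed limit or range.

## Working session

There is one attempt and no reset: what is moved stays moved. The work goes in short steps, Python scripts to look and compute and a tool call to move; the robot and the scene stay as the last step left them, time stands still between calls to the robot, and variables do not carry over. Pictures are saved under pics/ and viewed, at most 17 in all, crops included, and the job is handed in when it is done.

Besides the shell and the picture viewer there is one more tool, called after "Emit:" as a command line: name --argument value ..., lists and objects as JSON in quotes. servo_tool: Moves the arm, as the interface text tells. Its arguments: {"type":"object","properties":{"commands":{"type":"array","items":{"type":"number"}}},"required":["commands"]}

```bash
mkdir -p pics; cat > h.py <<'E'
import numpy as np, cv2
from bench import robot, snapshot, close_job, spotter
from scipy.spatial.transform import Rotation as R
def pose():
    o=robot.get_obs(); T=np.eye(4); T[:3,3]=o['tool_pos']; e=np.array(o['ee_rot'],float)
    T[:3,:3]=e if e.shape==(3,3) else R.from_euler('xyz',e).as_matrix(); return T,o
def shot(n):
    T,o=pose(); p=snapshot(n); p['K']=np.array(p['camera_matrix']); 
    p['E']=T@np.array(p['hand_eye']) if n=='wrist' else np.array(p['extrinsics']); return p
def onz(p,uv,z):
    d=p['E'][:3,:3]@np.linalg.solve(p['K'],[uv[0],uv[1],1.]); c=p['E'][:3,3]
    return c+d*(z-c[2])/d[2]
def proj(p,X):
    q=np.linalg.inv(p['E'])@np.append(X,1); q=p['K']@q[:3]; return q[:2]/q[2]
def save(p,f): cv2.imwrite('pics/'+f,p['img'])
def mv(pos,rpy=None,Rm=None):
    "shift (tool axes) and rotvec deg from current pose to target"
    T,o=pose(); 
    Rt=Rm if Rm is not None else (R.from_euler('xyz',rpy).as_matrix() if rpy is not None else T[:3,:3])
    d=T[:3,:3].T@(np.array(pos)-T[:3,3]); r=R.from_matrix(T[:3,:3].T@Rt).as_rotvec(degrees=True)
    return np.round(d,4),np.round(r,2)
E
python3 - <<'E'
from h import *
np.set_printoptions(precision=4,suppress=True)
T,o=pose(); print(o, robot.tips_ahead); print(T)
for n in('top','side','wrist'):
    p=shot(n); save(p,n+'0.png'); print(n,p['E'],p['K'])
    if n!='wrist':
        for k in['stand','hanger1','jar','caddy','thinner','spill_tray','wash_bottle','caddy_handle']:
            print(k,[(round(r['conf'],2),r['box']) for r in spotter.trace(k,p)])
E
```

```text
{'time': 0.0, 'joint_positions': array([-1.3021,  0.088 ,  1.3722,  0.    ,  1.6836, -0.1031]), 'qvel': array([-0.0004,  0.0005,  0.0008,  0.0009,  0.0006,  0.    ]), 'joint_torque': array([ -0.    , -34.018 , -30.2428,   0.0718,   0.0328,  -0.0002]), 'tool_pos': array([ 0.1997, -0.5119,  0.2153]), 'ee_rot': array([-3.1394, -0.0002,  0.3718]), 'wrist_force': array([-0.3978, -0.3432,  0.0351]), 'wrist_torque': array([-0.0174, -0.0368, -0.0569]), 'finger_force': 0.0, 'width': 0.09374017729490483} 0.011
[[ 0.9317  0.3633 -0.0006  0.1997]
 [ 0.3633 -0.9317  0.0021 -0.5119]
 [ 0.0002 -0.0022 -1.      0.2153]
 [ 0.      0.      0.      1.    ]]
top [[-0.0193 -0.9955  0.0926  0.4291]
 [-0.9998  0.0202  0.009   0.005 ]
 [-0.0109 -0.0924 -0.9957  1.5073]
 [ 0.      0.      0.      1.    ]] [[518.6848   0.     330.1252]
 [  0.     518.6848 195.2131]
 [  0.       0.       1.    ]]
stand [(0.88, [348.0, 183.8, 56.1, 35.2]), (0.56, [337.3, 240.5, 24.3, 14.1])]
hanger1 [(0.55, [354.3, 191.4, 14.8, 18.5]), (0.41, [302.6, 146.8, 56.0, 30.2])]
jar [(0.86, [306.6, 257.5, 21.8, 19.2]), (0.85, [292.1, 2
[... 1047 characters left out ...]
]), (0.58, [306.6, 279.3, 26.1, 39.8]), (0.56, [344.1, 269.3, 24.3, 37.1])]
caddy [(0.61, [155.3, 299.2, 118.8, 100.7])]
thinner [(0.78, [185.8, 317.0, 27.2, 41.7]), (0.61, [155.2, 296.4, 118.3, 101.0]), (0.48, [349.5, 147.2, 16.8, 23.3])]
spill_tray [(0.65, [376.0, 154.1, 75.7, 75.4])]
wash_bottle [(0.95, [169.9, 230.3, 30.0, 43.9]), (0.64, [330.7, 247.8, 45.2, 35.6]), (0.57, [152.6, 298.1, 125.3, 101.9])]
caddy_handle [(0.85, [153.9, 297.9, 122.3, 102.0])]
wrist [[ 0.3632 -0.9018 -0.2341  0.2679]
 [-0.9317 -0.3518 -0.0904 -0.4858]
 [-0.0009  0.2509 -0.968   0.386 ]
 [ 0.      0.      0.      1.    ]] [[321.1744   0.     317.4434]
 [  0.     321.1744 193.8791]
 [  0.       0.       1.    ]]
```

```bash
python3 - <<'E'
import cv2
a=cv2.imread('pics/top0.png')[110:290,140:550]; cv2.imwrite('pics/top0c.png',cv2.resize(a,(800,351),interpolation=3))
a=cv2.imread('pics/side0.png')[100:400,140:500]; cv2.imwrite('pics/side0c.png',cv2.resize(a,(720,600),interpolation=3))
E
```

```text
(no output)
```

View pics/top0c.png

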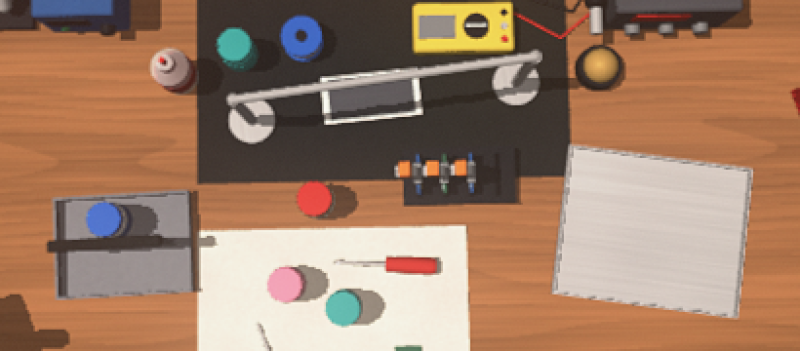

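View pics/side0c.png

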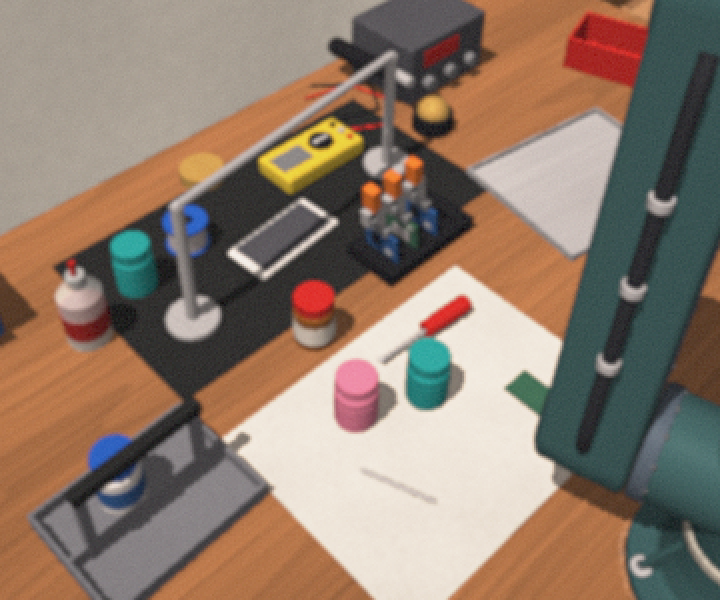

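The top view (crop at 1.95x) shows three boards in the stand at about (405–475, 170), with orange grips pointing left. The bar runs from (235,100) to (538,57). The amber jar is the red lid at (313,198), the caddy is on the left and the tray on the right. The side view agrees: three orange grips, and the label and amber body under the red lid.

```bash
cat >> h.py <<'E'
def blobs(p,lo,hi,amin=15):
    m=cv2.inRange(cv2.cvtColor(p['img'],cv2.COLOR_BGR2HSV),lo,hi)
    n,l,s,c=cv2.connectedComponentsWithStats(m)
    return [(s[i,4],c[i].round(1),s[i,:4]) for i in range(1,n) if s[i,4]>=amin]
ORG=((5,170,150),(17,255,255))
def tri(obs):
    "obs: list of (picture, uv) -> point"
    A=np.zeros((3,3));b=np.zeros(3)
    for p,uv in obs:
        d=p['E'][:3,:3]@np.linalg.solve(p['K'],[uv[0],uv[1],1.]);d/=np.linalg.norm(d);M=np.eye(3)-np.outer(d,d)
        A+=M;b+=M@p['E'][:3,3]
    return np.linalg.solve(A,b)
E
python3 - <<'E'
from h import *
np.set_printoptions(precision=4,suppress=True)
t=shot('top'); s=shot('side')
for n,p in(('top',t),('side',s)): print(n,blobs(p,*ORG))
f=lambda u,v:(u/1.951+140,v/1.951+110)
for a in[(235,100),(538,57)]: print('bar',onz(t,f(*a),.2))
r=spotter.trace('stand',t)[0]; q=cv2.minAreaRect(np.argwhere(r['region'])[:,::-1].astype(np.float32)); print(q)
for z in(.0,.022): print('stand',[onz(t,c,z) for c in cv2.boxPoints(q)])
print('jar',onz(t,f(313,198),.076))
for n,z in(('spill_tray',.0),('caddy',.023),('thinner',.081)):
    r=spotter.trace(n,t)[0]; q=cv2.minAreaRect(np.argwhere(r['region'])[:,::-1].astype(np.float32)); print(n,q,[onz(t,c,z)[:2] for c in cv2.boxPoints(q)],onz(t,q[0],z))
print(mv([.50,-.08,.36],[np.pi,0,np.pi/2]))
E
```

```text
top [(np.int32(41), array([346.8, 196.3]), array([344, 193,   6,   8], dtype=int32)), (np.int32(45), array([361.3, 195.8]), array([358, 192,   7,   8], dtype=int32)), (np.int32(41), array([375.9, 195.4]), array([373, 192,   6,   8], dtype=int32))]
side [(np.int32(16), array([428.2, 112.1]), array([424, 106,  10,  14], dtype=int32)), (np.int32(16), array([321.2, 144.2]), array([318, 143,   7,   4], dtype=int32)), (np.int32(17), array([297.4, 147. ]), array([293, 144,  11,   6], dtype=int32)), (np.int32(68), array([346.1, 183.6]), array([343, 178,   8,  14], dtype=int32)), (np.int32(68), array([335.4, 190.5]), array([332, 185,   9,  13], dtype=int32)), (np.int32(80), array([324.8, 196.5]), array([321, 191,  10,  14], dtype=int32)), (np.int32(25), array([292.8, 258.5]), array([288, 255,  11,   6], dtype=int32))]
bar [0.6412 0.1929 0.2   ]
bar [ 0.6897 -0.2044  0.2   ]
((375.10955810546875, 199.94142150878906), (29.488624572753906, 57.6999626159668), 88.40885925292969)
stand [array([ 0.5953, -0.0278,  0.    ]), array([ 0.5966, -0.1962,  0.    ]), array([ 0.5104, -0.1958,  0.    ]), array
[... 218 characters left out ...]
y ((474.57763671875, 228.5102081298828), (96.8233413696289, 77.09861755371094), 7.4958577156066895) [array([ 0.3754, -0.2409]), array([ 0.5962, -0.2781]), array([ 0.5535, -0.555 ]), array([ 0.3342, -0.5143])] [ 0.464  -0.3972  0.    ]
caddy ((201.43966674804688, 235.47415161132812), (52.43876647949219, 75.04674530029297), 86.633544921875) [array([0.5298, 0.5016]), array([0.5382, 0.2857]), array([0.3887, 0.2773]), array([0.3802, 0.4912])] [0.4589 0.3889 0.023 ]
thinner ((197.0, 222.5), (17.0, 24.0), 90.0) [array([0.5177, 0.4196]), array([0.5164, 0.3532]), array([0.4696, 0.3531]), array([0.4709, 0.4193])] [0.4936 0.3863 0.081 ]
(array([ 0.4368, -0.2939, -0.1435]), array([  0. ,   0. , -68.7]))
```

Emit:
servo_tool --commands '[0.437,-0.294,-0.1435,0,0,-68.7,0.045,0.437,-0.294,-0.1435,0,0,-68.7,0.045,0.437,-0.294,-0.1435,0,0,-68.7,0.045,0.437,-0.294,-0.1435,0,0,-68.7,0.045,0.437,-0.294,-0.1435,0,0,-68.7,0.045,0.437,-0.294,-0.1435,0,0,-68.7,0.045,0.437,-0.294,-0.1435,0,0,-68.7,0.045,0.437,-0.294,-0.1435,0,0,-68.7,0.045,0.437,-0.294,-0.1435,0,0,-68.7,0.045,0.437,-0.294,-0.1435,0,0,-68.7,0.045]'

```text
time: 2.5
tool_pos: [0.5015, -0.0775, 0.3606]
ee_rot: [3.14, 0.0, 1.576]
wrist_force: [-0.6, -0.8, 0.4]
width: 0.0449
finger_force: 0.0
```

```bash
python3 - <<'E'
from h import *
np.set_printoptions(precision=4,suppress=True)
T,o=pose(); print(T[:3,3],o['ee_rot'],o['joint_positions'],o['time'])
w=shot('wrist'); save(w,'w1.png'); t=shot('top'); s=shot('side')
for n,p in(('w',w),('top',t),('side',s)): print(n,[(a,c,b) for a,c,b in blobs(p,*ORG,40)])
E
```

```text
[ 0.5015 -0.0775  0.3606] [3.1402 0.0001 1.576 ] [-0.2652  0.008   1.1693  0.0003  1.963  -0.2703] 2.5
w [(np.int32(205), array([361.8, 130.7]), array([354, 124,  16,  14], dtype=int32)), (np.int32(218), array([360.5, 162.6]), array([353, 156,  16,  14], dtype=int32)), (np.int32(211), array([359.6, 193.2]), array([352, 187,  16,  14], dtype=int32))]
top []
side [(np.int32(69), array([346.1, 183.5]), array([343, 178,   8,  13], dtype=int32)), (np.int32(67), array([335.5, 190.5]), array([332, 185,   9,  13], dtype=int32)), (np.int32(81), array([324.8, 196.6]), array([321, 191,  10,  14], dtype=int32))]
```

View pics/w1.png

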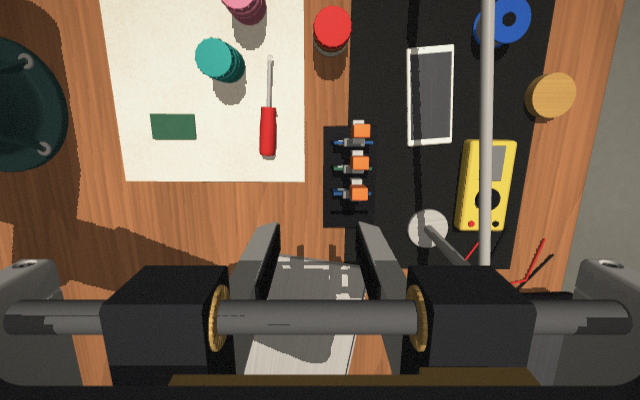

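The wrist view shows the three orange grips at (361,131), (360,163) and (360,193), with the bar at x≈487 and the gripper at the bottom. The red jar lid is at (332,30).

```bash
python3 - <<'E'
from h import *
np.set_printoptions(precision=4,suppress=True)
t=shot('top');s=shot('side');w=shot('wrist')
W=[(361.8,130.7),(360.5,162.6),(359.6,193.2)];T=[(346.8,196.3),(361.3,195.8),(375.9,195.4)];S=[(324.8,196.6),(335.5,190.5),(346.1,183.5)]
for a,b,c in zip(W,T,S): print('w',onz(w,a,.150),'t',onz(t,b,.150),'tri(ws)',tri([(w,a),(s,c)]),'all',tri([(w,a),(s,c),(t,b)]))
# bar from wrist image: edges of the light bar per row
g=cv2.cvtColor(w['img'],cv2.COLOR_BGR2GRAY)
for v in (20,60,110,160,210,250):
    row=g[v,465:515].astype(int); i=np.where(row>115)[0]+465; print(v,i.min(),i.max(),len(i),onz(w,((i.min()+i.max())/2,v),.2)[:2])
E
```

```text
w [ 0.5511 -0.0302  0.15  ] t [ 0.5515 -0.0264  0.15  ] tri(ws) [ 0.554  -0.0296  0.1394] all [ 0.5529 -0.0281  0.1412]
w [ 0.5507 -0.0675  0.15  ] t [ 0.5521 -0.0645  0.15  ] tri(ws) [ 0.554  -0.0682  0.1368] all [ 0.5532 -0.0665  0.1387]
w [ 0.5508 -0.1051  0.15  ] t [ 0.5524 -0.1028  0.15  ] tri(ws) [ 0.5537 -0.1066  0.1383] all [ 0.5531 -0.1049  0.1402]
20 486 497 12 [0.6614 0.0734]
60 486 496 11 [0.6655 0.0388]
110 485 495 11 [ 0.6707 -0.0074]
160 471 514 42 [ 0.6798 -0.0572]
210 465 508 41 [ 0.6806 -0.1111]
250 485 493 9 [ 0.6894 -0.1574]
```

```bash
python3 - <<'E'
from h import *
print(mv([.551,-.029,.215],[np.pi,0,np.pi/2]))
E
```

```text
(array([0.052 , 0.0515, 0.1446]), array([-0.04,  0.01, -0.12]))
```

Emit:
servo_tool --commands '[0.052,0.0515,0.1446,0,0,-0.1,0.045,0.052,0.0515,0.1446,0,0,-0.1,0.045,0.052,0.0515,0.1446,0,0,-0.1,0.045,0.052,0.0515,0.1446,0,0,-0.1,0.045]'

```text
time: 3.3
tool_pos: [0.5496, -0.0279, 0.2114]
ee_rot: [-3.133, -0.001, 1.572]
wrist_force: [0.4, 0.1, -0.3]
width: 0.0448
finger_force: 0.0
```

```bash
cat > look.py <<'E'
from h import *
np.set_printoptions(precision=4,suppress=True)
T,o=pose(); print(T[:3,3],o['ee_rot'],o['width'],o['time'])
w=shot('wrist'); save(w,'w2.png')
for a,c,b in blobs(w,*ORG,150): print(a,c,b,onz(w,c,.152),[onz(w,q,.152)[:2] for q in((b[0],b[1]),(b[0]+b[2],b[1]+b[3]))])
E
python3 look.py
```

```text
[ 0.5496 -0.0279  0.2114] [-3.1333 -0.001   1.5723] 0.04476681256823525 3.3
518 [322.5 208.5] [310 199  26  20] [ 0.5532 -0.0253  0.152 ] [array([ 0.5439, -0.018 ]), array([ 0.5634, -0.0335])]
461 [322.5 255.1] [311 246  24  20] [ 0.5534 -0.063   0.152 ] [array([ 0.5445, -0.0554]), array([ 0.5632, -0.0721])]
```

View pics/w2.png

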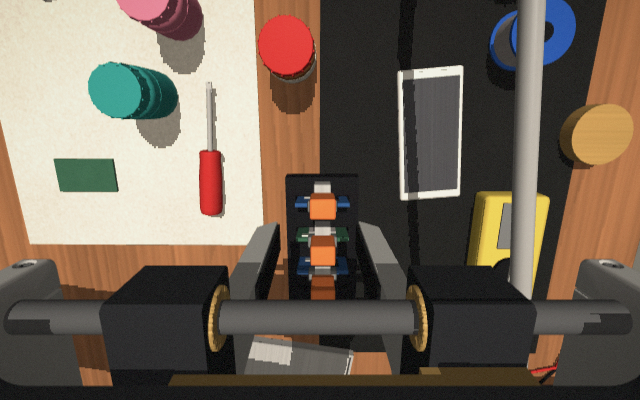

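```bash
python3 - <<'E'
from h import *
T,o=pose();print(o['tool_pos'],o['ee_rot'])
print(mv([.5530,-.0262,.132],[np.pi,0,np.pi/2]))
w=shot('wrist');g=cv2.cvtColor(w['img'],cv2.COLOR_BGR2GRAY).astype(int)
for v in (20,60,100,140,180):
    print(v,g[v,505:555:2])
E
```

```text
[ 0.55073264 -0.02850901  0.21450221] [-3.13862855e+00  8.35763360e-05  1.57176217e+00]
(array([0.0023, 0.0025, 0.0825]), array([-0.17,  0.  ,  0.06]))
20 [ 90  73  37  53  66  91 112 129 138 151 167 177 188 180 178 177 158  83
  85  85  88  88  83  84  85]
60 [ 61  63  62  61  81 108 127 139 152 165 180 187 185 181 182 169  89  89
  89  89  89  86  72  49  39]
100 [ 39  35  58  75  99 119 137 152 164 179 183 185 185 185 176  34  41  37
  38  33  35  37  35  32  38]
140 [ 41  44  61  85 113 133 150 162 174 180 185 188 187 179  40  34  40  25
  33  36  36  37  43  36  19]
180 [ 38  58  75 104 129 145 160 170 181 184 188 186 183  57  41  41  29  35
  34  44  35  37  38  36  35]
```

```bash
python3 - <<'E'
from h import *
w=shot('wrist')
for u,v in((524.2,20),(521,100),(518.2,180)): print(onz(w,(u,v),.2))
T,o=pose();print(T[:3,3])
E
```

```text
[0.66043658 0.09028249 0.2       ]
[0.66517808 0.04996193 0.2       ]
[0.67076075 0.00450169 0.2       ]
[ 0.55211371 -0.02891919  0.21780242]
```

Emit:
servo_tool --commands '[0.0023,0.0023,0.03,0,0,0,0.045,0.0023,0.0023,0.0825,0,0,0,0.045,0.0023,0.0023,0.0825,0,0,0,0.045,0.0023,0.0023,0.0825,0,0,0,0.045,0.0023,0.0023,0.0825,0,0,0,0.012,0.0023,0.0023,0.0825,0,0,0,0.012,0.0023,0.0023,0.0825,0,0,0,0.012,0.0023,0.0023,0.0825,0,0,0,0.012]'

```text
time: 4.45
tool_pos: [0.5544, -0.0255, 0.1339]
ee_rot: [3.14, 0.0, 1.573]
wrist_force: [-0.5, 0.6, 3.4]
width: 0.0196
finger_force: 29.9
```

```bash
cat >> h.py <<'E'
import json
def C(path='cmds.json'):
    T=np.eye(4);T[:3,3]=[.2,-.512,.217];T[:3,:3]=R.from_euler('xyz',[np.pi,0,.3718]).as_matrix()
    for c in json.load(open(path)):
        D=np.eye(4);D[:3,3]=c[:3];D[:3,:3]=R.from_rotvec(c[3:6],degrees=True).as_matrix();T=T@D
    return T
def add(*cs):
    l=json.load(open('cmds.json'));l+=[list(c) for c in cs];json.dump(l,open('cmds.json','w'))
def mvc(pos,yaw=None,Rm=None):
    T=C();Rt=Rm if Rm is not None else (R.from_euler('xyz',[np.pi,0,np.radians(yaw)]).as_matrix() if yaw is not None else T[:3,:3])
    d=T[:3,:3].T@(np.array(pos)-T[:3,3]);r=R.from_matrix(T[:3,:3].T@Rt).as_rotvec(degrees=True)
    print('move',np.round(d,4),np.round(r,1))
E
echo '[]'>cmds.json
python3 - <<'E'
from h import *
np.set_printoptions(precision=4,suppress=True)
add([.437,-.294,-.1435,0,0,-68.7],[.052,.0515,.1446,0,0,-.1],[.0023,.0023,.0825,0,0,0]); print(C(),pose()[0][:3,3])
t=shot('top');s=shot('side')
for n,p in(('top0',t),('side0',s)):
    p['img']=cv2.imread('pics/'+n+'.png')
g=cv2.cvtColor(t['img'],cv2.COLOR_BGR2GRAY).astype(int)
for u in (270,285,300,330,370,390,405):
    v0=int(161.3-(u-260.5)*22.1/155.3); print(u,v0,g[v0-6:v0+7,u])
g=cv2.cvtColor(s['img'],cv2.COLOR_BGR2GRAY).astype(int)
for u in (235,250,270,290,310,325):
    v0=int(202-(u-228)*72/105); print(u,v0,g[v0-9:v0+10,u])
E
```

```text
[[-0.0018  1.      0.      0.5541]
 [ 1.      0.0018 -0.     -0.025 ]
 [-0.      0.     -1.      0.1334]
 [ 0.      0.      0.      1.    ]] [ 0.5544 -0.0255  0.1339]
270 159 [ 51  50  48  57 124 198 202 168 143 176 209 206 205]
285 157 [ 51  50  47  67 136 200 204 166 119  44  49  51  48]
300 155 [ 51  50  45  91 168 199 200 160 110  45  48  51  50]
330 151 [ 47  73 170 231 178 197 190 147  90  92  91  93  93]
370 145 [ 56  54  50  94 169 199 198 162 108  50  53  53  56]
390 142 [ 96  67  42  68 136 197 200 168 120  48  53  55  53]
405 140 [ 42  42  45  90 169 198 193 156 145 206 200 176 138]
235 197 [171 162 146 126 126 134 152 175 181 176 157 129  96  73  75  91  99  98
  98]
250 186 [141 145 154 165 167 171 176 184 187 184 167 142 112  86  65  57  50  53
  42]
270 173 [136 139 135 136 139 147 170 187 185 166 139 107  71  89 136 178 188 168
 144]
290 159 [140 136 136 134 141 150 168 185 182 166 141 125 114  97  74  68 101 151
 190]
310 145 [118 129 135 137 132 124 143 174 181 165 143 119 119 130 130 119  97  73
  50]
325 135 [ 60  44  38  41  63 115 157 179 175 151 118  89  57  43  44  40  47  62
  84]
```

```bash
python3 - <<'E'
from h import *
np.set_printoptions(precision=4,suppress=True)
t=shot('top');s=shot('side')
for uv in((285,157.),(300,154.9),(370,144.9),(390,142.1)):print(onz(t,uv,.2))
for uv in((290,159),(310,144.7),(325,134)):
  for z in (.195,.2):print(onz(s,uv,z))
E
```

```text
[0.6509 0.1301 0.2   ]
[0.6555 0.0917 0.2   ]
[ 0.6775 -0.0874  0.2   ]
[ 0.6837 -0.1385  0.2   ]
[ 0.6751 -0.0194  0.195 ]
[ 0.6701 -0.0152  0.2   ]
[ 0.6858 -0.0992  0.195 ]
[ 0.6807 -0.0945  0.2   ]
[ 0.6942 -0.1632  0.195 ]
[ 0.6891 -0.158   0.2   ]
```

Emit:
servo_tool --commands '[0,0,-0.06,0,0,0,0.012,0,0,-0.12,0,0,0,0.012,0.01,0.01,-0.157,0,0,10,0.012,0.025,0.025,-0.157,0,0,20,0.012,0.04,0.04,-0.157,0,0,30,0.012,0.06,0.06,-0.157,0,0,40,0.012,0.08,0.075,-0.157,0,0,50,0.012,0.1,0.09,-0.157,0,0,60,0.012,0.11,0.1,-0.157,0,0,70,0.012,0.115,0.105,-0.157,0,0,80,0.012]'

```text
time: 5.9
tool_pos: [0.659, 0.0905, 0.2878]
ee_rot: [-3.141, 0.003, 0.171]
wrist_force: [0.6, 0.1, -1.1]
width: 0.0194
finger_force: 30.0
```

```bash
python3 - <<'E'
from h import *
np.set_printoptions(precision=4,suppress=True)
add([.115,.105,-.157,0,0,80])
T,o=pose();print(C()[:3,3],T[:3,3],o['ee_rot'],o['width'],o['time'],o['joint_positions'])
mvc([.6591,.09,.29],6.9); mvc([.6591,.09,.2255],6.9)
w=shot('wrist');save(w,'w3.png')
E
```

```text
[0.6589 0.0902 0.2904] [0.659  0.0905 0.2878] [-3.1413  0.003   0.1713] 0.0194187800818504 5.9 [ 0.0513  0.3567  0.9089 -0.0001  1.8789  1.4507]
move [0.0001 0.0002 0.0004] [-0.  -0.   3.2]
move [0.0001 0.0002 0.0649] [-0.  -0.   3.2]
```

View pics/w3.png

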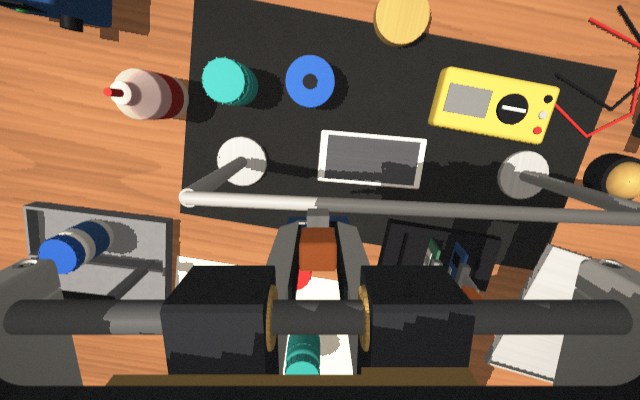

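The view shows the gripped board with its hook lip at (318,218) just in front of the bar (row ≈206 at that column). I'll check this against projections of my bar estimate.

```bash
python3 - <<'E'
from h import *
np.set_printoptions(precision=4,suppress=True)
T=C()
w=shot('wrist');w['E']=T@np.array(w['hand_eye']);save(w,'w4.png')
g=cv2.cvtColor(w['img'],cv2.COLOR_BGR2GRAY).astype(int)
for u in(220,260,380,420,500):
    c=g[188:232,u]; print(u,c[::2])
for y in(.15,.09,0,-.05): 
    for x0 in(.666,.670): print(y,proj(w,[x0-.1215*y,y,.2]))
# lip of hook in tool frame: hanger frame x=+26 z 87.5..109 ; tool: x=x-13-1mm, z=125-z
for X,Y,Z in((27.5,0,87.5),(27.5,0,112),(24.5,7,87.5),(24.5,-7,87.5),(21,10,146),(21,-10,146)):
    print(X,Z,proj(w,(T@[(X-13)/1e3,Y/1e3,(125-Z)/1e3,1])[:3]))
print(pose()[0][:3,3])
E
```

```text
220 [ 57  52  65 169 216 234 246 237 225 194  56  55  51  53  54  54 133 160
 165 159 154 156]
260 [ 57  55  51  75 173 218 234 245 234 224 167  55  52  55  55  51  52  52
  55 111 163 163]
380 [ 34  31  26  30  56  50  89 122 128 138 132 122 117  76  51  55  53  50
  53  59  56  53]
420 [ 22  27  34  31  30  31  26  95 118 128 133 127 123 109  69  53  53  56
  19  21  28  40]
500 [ 42  36  30  30  31  24  31  27  24 109 117 130 130 123 118 109  38  53
  58  49  54  51]
0.15 [245.5149 200.9609]
0.15 [246.0874 196.4372]
0.09 [317.2847 204.7921]
0.09 [318.1186 200.2956]
0 [424.1618 210.4974]
0 [425.3824 206.0413]
-0.05 [483.1388 213.6457]
-0.05 [484.5712 209.2118]
27.5 87.5 [317.9352 200.971 ]
27.5 112 [317.9587 212.1773]
24.5 87.5 [328.3525 205.2698]
24.5 87.5 [307.5161 205.2664]
21 146 [338.0666 245.5168]
21 146 [297.9327 245.5058]
[0.6589 0.0903 0.2879]
```

```bash
python3 - <<'E'
import cv2
a=cv2.imread('pics/w4.png')[180:300,220:420]; cv2.imwrite('pics/w4c.png',cv2.resize(a,(800,480),interpolation=2))
E
```

```text
(no output)
```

View pics/w4c.png

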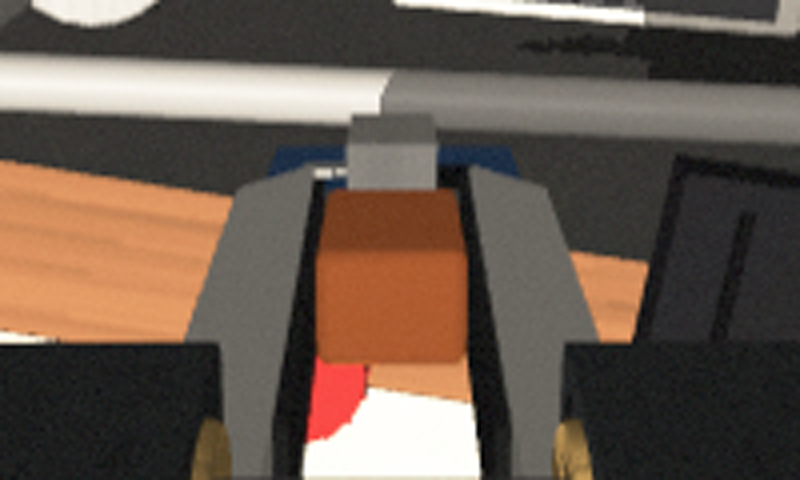

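```bash
python3 - <<'E'
from h import *
from scipy.optimize import least_squares
w=shot('wrist')
pts=[((27.5,112),215.7),((27.5,87.5),208.7),((21,146),242.5),((5,146),270.2),((21,112),227.2),((2,0),216.7)]
for T,n in((C(),'cmd'),(pose()[0],'meas')):
    w['E']=T@np.array(w['hand_eye'])
    def f(q,full=False):
        r=[]
        for (X,Z),v in pts:
            a=q[2]; x,z=X-13,Z-129; xx=x*np.cos(a)+z*np.sin(a); zz=-x*np.sin(a)+z*np.cos(a)
            # tool: x ; z down ; block centre at tool z = -4mm - dz
            r.append(proj(w,(T@[(xx+q[0])/1e3,0,(-4-q[1]-zz)/1e3,1])[:3])[1]-v)
        return r
    s=least_squares(f,[0,0,0]);print(n,s.x[:2],np.degrees(s.x[2]),np.round(s.fun,1))
    s=least_squares(lambda q:f([q[0],q[1],0]),[0,0]);print(n,s.x,np.round(s.fun,1))
E
```

```text
cmd [ -5.20978281 -11.52486637] 5.8261624481967935 [ 0.7  0.2 -0.3  0.3 -0.9 -0.1]
cmd [-21.89450077 -49.84788455] [ 3.8  1.2  3.1 -2.7  0.4 -8.4]
meas [ -5.20976153 -11.52481587] 5.826165919666198 [ 0.7  0.2 -0.3  0.3 -0.9 -0.1]
meas [-21.89450214 -49.84788836] [ 3.8  1.2  3.1 -2.7  0.4 -8.4]
```

```bash
python3 - <<'E'
from h import *
from scipy.optimize import least_squares
w=shot('wrist')
pts=[((27.5,112),215.7),((27.5,87.5),208.7),((21,146),242.5),((5,146),270.2),((21,112),227.2),((2,0),216.7)]
T=C();w['E']=T@np.array(w['hand_eye'])
for dz in(0,-2,-4):
    def f(q):
        r=[]
        for (X,Z),v in pts:
            a=q[1]; x,z=X-13,Z-129; xx=x*np.cos(a)+z*np.sin(a); zz=-x*np.sin(a)+z*np.cos(a)
            r.append(proj(w,(T@[(xx+q[0])/1e3,0,(-4-dz-zz)/1e3,1])[:3])[1]-v)
        return r
    s=least_squares(f,[0,0]);print(dz,s.x[0],np.degrees(s.x[1]),'seat dx',s.x[0]-26*np.sin(s.x[1]),np.round(s.fun,1))
mvc([.6591,.09,.2245],6.9)
print(pose()[0][:3,3])
E
```

```text
0 -0.40642337434500997 6.634345135290423 seat dx -3.4102707897302897 [-0.4 -0.8 -0.6  2.3 -1.4  0.9]
-2 -1.2409713017685533 6.491137244812061 seat dx -4.180258886459493 [-0.2 -0.6 -0.6  1.9 -1.3  0.7]
-4 -2.0750111626038037 6.349211999269971 seat dx -4.950299030612937 [ 0.  -0.4 -0.5  1.6 -1.2  0.6]
move [0.0001 0.0002 0.0659] [-0.  -0.   3.2]
[0.65852911 0.08964963 0.28870922]
```

Emit:
servo_tool --commands '[0.0013,0,0.01,0,0,3.2,0.012,0.0013,0,0.03,0,0,3.2,0.012,0.0013,0,0.045,0,0,3.2,0.012,0.0013,0,0.06,0,0,3.2,0.012,0.0013,0,0.064,0,0,3.2,0.012,0.0013,0,0.064,0,0,3.2,0.012]'

```text
time: 6.85
tool_pos: [0.6598, 0.0897, 0.2269]
ee_rot: [3.141, -0.001, 0.121]
wrist_force: [-1.7, -1.3, 3.8]
width: 0.0196
finger_force: 30.0
```

```bash
python3 - <<'E'
from h import *
add([.0013,0,.064,0,0,3.2]);T,o=pose();print(C()[:3,3],T[:3,3],o['wrist_force'],o['width'])
w=shot('wrist');cv2.imwrite('pics/w5c.png',cv2.resize(w['img'][170:320,200:440],(800,500),interpolation=2))
E
```

```text
[0.66020114 0.09039373 0.2264    ] [0.65982582 0.08974512 0.2269198 ] [-1.71070061 -1.28623941  3.79175758] 0.019569239984598783
```

View pics/w5c.png

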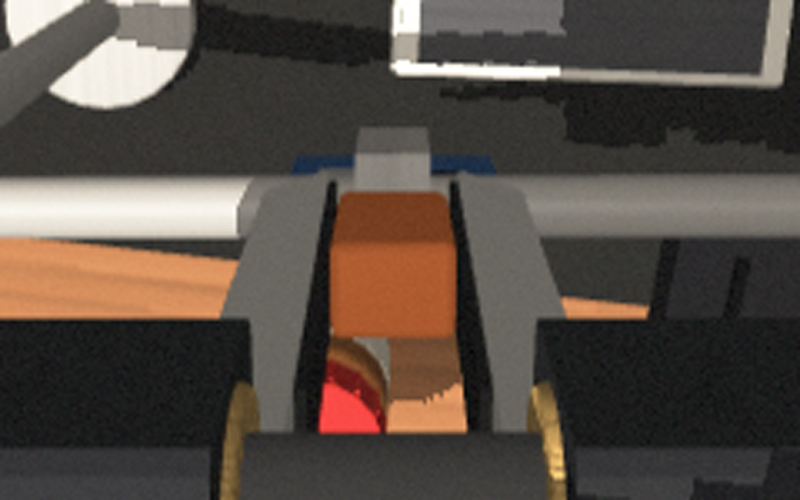

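The lip (crop (393,140)) is beyond the bar (rows 178–237), so the hook straddles it. I'll release and rise.

Emit:
servo_tool --commands '[0,0,0.001,0,0,0,0.012,0,0,0.001,0,0,0,0.04,0,0,0.001,0,0,0,0.04,0,0,0.001,0,0,0,0.04,0,0,-0.02,0,0,0,0.04,0,0,-0.06,0,0,0,0.04,0,0,-0.09,0,0,0,0.04,0,0,-0.09,0,0,0,0.04]'

```text
time: 7.9
tool_pos: [0.661, 0.09, 0.3191]
ee_rot: [3.141, -0.007, 0.121]
wrist_force: [0.5, -0.3, -0.2]
width: 0.0401
finger_force: 0.0
```

```bash
python3 - <<'E'
from h import *
add([0,0,-.09,0,0,0]);T,o=pose();print(C()[:3,3],T[:3,3])
s=shot('side');t=shot('top');print(blobs(s,*ORG,40),blobs(t,*ORG,10))
mvc([.553,-.063,.2],90);
E
```

```text
[0.66020114 0.09039373 0.3164    ] [0.66101357 0.09003731 0.31912737]
[(np.int32(66), array([262.9, 173. ]), array([259, 168,   9,  12], dtype=int32)), (np.int32(55), array([335. , 191.2]), array([332, 186,   7,  12], dtype=int32))] [(np.int32(51), array([299.6, 157.7]), array([297, 153,   8,  10], dtype=int32)), (np.int32(35), array([361., 196.]), array([358, 193,   6,   7], dtype=int32)), (np.int32(33), array([375.9, 195.8]), array([374, 193,   5,   7], dtype=int32))]
move [-0.1249  0.1394  0.1164] [  0.    0.  -83.1]
```

Emit:
servo_tool --commands '[-0.03,0.03,0.0,0,0,-10,0.04,-0.06,0.06,0.0,0,0,-20,0.04,-0.09,0.1,0.0,0,0,-30,0.04,-0.1255,0.1402,0.02,0,0,-40,0.04,-0.1255,0.1402,0.04,0,0,-50,0.04,-0.1255,0.1402,0.06,0,0,-60,0.04,-0.1255,0.1402,0.08,0,0,-70,0.04,-0.1255,0.1402,0.1,0,0,-80,0.04,-0.1255,0.1402,0.114,0,0,-83.1,0.04,-0.1255,0.1402,0.114,0,0,-83.1,0.04]'

```text
time: 9.25
tool_pos: [0.5503, -0.0639, 0.1978]
ee_rot: [-3.134, -0.001, 1.57]
wrist_force: [0.4, -0.1, 0.2]
width: 0.0399
finger_force: 0.0
```

```bash
python3 - <<'E'
from h import *
add([-.1255,.1402,.114,0,0,-83.1]);T,o=pose();print(C()[:3,3],T[:3,3],o['ee_rot'])
w=shot('wrist');w['E']=C()@np.array(w['hand_eye'])
for a,c,b in blobs(w,*ORG,150): print(a,c,b,[onz(w,q,.152)[:2].round(4) for q in((b[0],b[1]),(b[0]+b[2],b[1]+b[3]))])
mvc([.5535,-.0642,.132],90);
E
```

```text
[ 0.5524602  -0.06387286  0.2024    ] [ 0.55026015 -0.06389274  0.19783869] [-3.13443654e+00 -1.48513171e-03  1.57011727e+00]
564 [322.1 217. ] [309 206  27  22] [array([ 0.5468, -0.0567]), array([ 0.5663, -0.0734])]
386 [322.1 263. ] [310 256  26  16] [array([ 0.5472, -0.0955]), array([ 0.5668, -0.1086])]
move [-0.0003  0.001   0.0704] [-0.  0.  0.]
```

Emit:
servo_tool --commands '[-0.0005,0.0012,0.03,0,0,0,0.04,-0.0005,0.0012,0.0704,0,0,0,0.04,-0.0005,0.0012,0.0704,0,0,0,0.04,-0.0005,0.0012,0.0704,0,0,0,0.04,-0.0005,0.0012,0.0704,0,0,0,0.012,-0.0005,0.0012,0.0704,0,0,0,0.012,-0.0005,0.0012,0.0704,0,0,0,0.012,-0.0005,0.0012,0.0704,0,0,0,0.012]'

```text
time: 10.3
tool_pos: [0.554, -0.0649, 0.1328]
ee_rot: [3.14, 0.001, 1.571]
wrist_force: [-1.3, -0.3, 4.6]
width: 0.02
finger_force: 30.0
```

```bash
python3 - <<'E'
from h import *
add([-.0005,.0012,.0704,0,0,0]);T,o=pose();print(C()[:3,3],T[:3,3],o['ee_rot'],o['width'])
y=-.006;mvc([.6666-.1215*y+.0042,y,.29],6.9);
E
```

```text
[ 0.55366022 -0.0643728   0.132     ] [ 0.55398396 -0.06491767  0.13277086] [3.13968350e+00 5.08809700e-04 1.57091067e+00] 0.020021153097299203
move [ 0.0584  0.1179 -0.158 ] [ 0.  -0.  83.1]
```

Emit:
servo_tool --commands '[0,0,-0.06,0,0,0,0.012,0,0,-0.12,0,0,0,0.012,0.01,0.02,-0.158,0,0,10,0.012,0.02,0.04,-0.158,0,0,20,0.012,0.03,0.06,-0.158,0,0,30,0.012,0.04,0.08,-0.158,0,0,41,0.012,0.05,0.1,-0.158,0,0,51,0.012,0.0584,0.1179,-0.158,0,0,62,0.012,0.0584,0.1179,-0.158,0,0,73,0.012,0.0584,0.1179,-0.158,0,0,83.1,0.012]'

```text
time: 11.55
tool_pos: [0.6716, -0.0062, 0.2882]
ee_rot: [-3.141, 0.002, 0.115]
wrist_force: [0.5, -0.0, 0.8]
width: 0.0197
finger_force: 30.0
```

```bash
cat > hk.py <<'E'
from h import *
T,o=pose();print(C()[:3,3],T[:3,3],o['ee_rot'],o['width'])
for i in range(3): w=shot('wrist')
w['E']=C()@np.array(w['hand_eye']);save(w,'hk.png')
cv2.imwrite('pics/hkc.png',cv2.resize(w['img'][180:300,220:420],(800,480),interpolation=2))
b=max(blobs(w,(3,150,60),(17,255,255),100),key=lambda b:b[0]);print(b)
g=cv2.cvtColor(w['img'],cv2.COLOR_BGR2GRAY).astype(int)
u=int(b[1][0]);print('col',u,g[190:250,u])
print('bar L',g[190:225,u-70],'\nbar R',g[190:225,u+75])
T=C()
for dx in(0,):
  for X,Z in((27.5,87.5),(27.5,112),(21,112),(21,146),(5,146)): print(X,Z,proj(w,(T@[(X-13)/1e3,0,(127-Z)/1e3,1])[:3]).round(1))
yy=T[1,3]; print('bar',proj(w,[.6666-.1215*yy,yy,.2]))
E
python3 - <<'E'
from h import *
add([.0584,.1179,-.158,0,0,83.1])
E
python3 hk.py
```

```text
[ 0.6715576  -0.00596751  0.29      ] [ 0.67156822 -0.00618759  0.28816907] [-3.14128739e+00  1.75090129e-03  1.14621295e-01] 0.01974911261528748
(np.int32(1596), array([317.4, 248.7]), array([299, 227,  38,  44], dtype=int32))
col 317 [ 47  48  49  51  45  52  44  90 135 125 112 113 192 224 228 227 201 131
  78  81  78  79  78  79  93 112 118 117 119 118 116 118 118 115 117 101
  81  66  66  64  70  66  68  68  70  67  71  71  71  67  72  83  93  98
 100 101 105 101 104 103]
bar L [ 44  39  42  39  43  49  44  77 128 166 186 202 215 225 232 233 225 219
 213 202 183 133  66  48  49  48  48  47  49  46  42  51  50  52  46] 
bar R [ 30  27  22  28  22  32  22  74  97 106 108 114 120 126 124 120 112 110
 107 104  98  71  53  48  48  46  48  51  50  46  47  47  35  27  11]
27.5 87.5 [318.  200.1]
27.5 112 [318.  211.1]
21 112 [318.  221.4]
21 146 [318.  243.9]
5 146 [318.  272.6]
bar [317.3095174  205.33600274]
```

Emit:
servo_tool --commands '[0,0,0.02,0,0,0,0.012,0,0,0.04,0,0,0,0.012,0,0,0.058,0,0,0,0.012,0,0,0.065,0,0,0,0.012,0,0,0.065,0,0,0,0.012,0,0,0.065,0,0,0,0.012]'

```text
time: 12.45
tool_pos: [0.6712, -0.0064, 0.2258]
ee_rot: [3.141, -0.001, 0.121]
wrist_force: [-2.7, 0.0, 4.7]
width: 0.0198
finger_force: 30.0
```

```bash
python3 - <<'E'
from h import *
add([0,0,.065,0,0,0]);T,o=pose();print(C()[:3,3],T[:3,3],o['wrist_force'],o['width'])
w=shot('wrist');save(w,'w6.png');g=cv2.cvtColor(w['img'],cv2.COLOR_BGR2GRAY).astype(int)
print(g[195:250,317],'\n',g[205:255,240],'\n',g[205:255,400])
E
```

```text
[ 0.6715576  -0.00596751  0.225     ] [ 0.67122993 -0.00639864  0.22579421] [-2.66361041e+00  2.62656584e-03  4.73877044e+00] 0.019810162735776637
[ 49  39  47  49  48  47  46  48  47  53  50  51  72  80  79  80  81  83
  81  94 112 121 119 120 121 117 116 120 120 118 108  88  67  67  68  71
  68  68  69  68  70  70  68  67  69  72  78  92  98 103 103 104 102 105
 101] 
 [ 48  45  49  50  49  53  48  48  48  48  50  51  47  49  52  50  49  64
 105 137 161 181 195 204 212 221 231 234 237 232 226 219 216 209 200 178
 113  48  52  45  49  47  50  49  52  49  48  52 121 149] 
 [ 29  31  28  31  42  47  48  50  47  43  48  47  49  48  48  44  45  73
  89 100 109 111 115 118 121 122 127 125 123 117 113 112 111 109 104  95
  59  10  14  10  33  40  42  42  33  39  40  37  38  38]
```

Emit:
servo_tool --commands '[0,0,0,0,0,0,0.04,0,0,0,0,0,0,0.04,0,0,0,0,0,0,0.04,0,0,-0.02,0,0,0,0.04,0,0,-0.06,0,0,0,0.04,0,0,-0.09,0,0,0,0.04,0,0,-0.09,0,0,0,0.04]'

```text
time: 13.38
tool_pos: [0.6724, -0.0065, 0.3178]
ee_rot: [3.14, -0.006, 0.121]
wrist_force: [-0.0, -0.6, -0.2]
width: 0.0401
finger_force: 0.0
```

```bash
python3 - <<'E'
from h import *
add([0,0,-.09,0,0,0]);T,o=pose();print(C()[:3,3],T[:3,3])
s=shot('side');t=shot('top');print(blobs(s,*ORG,40),blobs(t,*ORG,10))
mvc([.5535,-.1027,.202],90);
E
```

```text
[ 0.6715576  -0.00596751  0.315     ] [ 0.67238728 -0.00648873  0.31779183]
[(np.int32(82), array([292.5, 151.6]), array([286, 144,  21,  16], dtype=int32)), (np.int32(89), array([261.7, 170. ]), array([257, 164,  12,  15], dtype=int32)), (np.int32(74), array([345.9, 183.4]), array([343, 178,   8,  14], dtype=int32))] [(np.int32(42), array([338.5, 151.6]), array([335, 148,   8,   8], dtype=int32)), (np.int32(24), array([298.5, 155.5]), array([297, 153,   4,   6], dtype=int32)), (np.int32(41), array([375.9, 195.4]), array([373, 192,   6,   8], dtype=int32))]
move [-0.1288  0.0818  0.113 ] [  0.    0.  -83.1]
```

Second board is hung. Next is the third.

Emit:
servo_tool --commands '[-0.03,0.02,0.0,0,0,-10,0.04,-0.06,0.04,0.0,0,0,-20,0.04,-0.09,0.06,0.0,0,0,-30,0.04,-0.1288,0.0818,0.02,0,0,-40,0.04,-0.1288,0.0818,0.04,0,0,-50,0.04,-0.1288,0.0818,0.06,0,0,-60,0.04,-0.1288,0.0818,0.08,0,0,-70,0.04,-0.1288,0.0818,0.1,0,0,-80,0.04,-0.1288,0.0818,0.113,0,0,-83.1,0.04,-0.1288,0.0818,0.113,0,0,-83.1,0.04]'

```text
time: 14.72
tool_pos: [0.5514, -0.1026, 0.1975]
ee_rot: [-3.135, -0.002, 1.57]
wrist_force: [0.6, -0.2, 0.3]
width: 0.0404
finger_force: 0.0
```

Emit:
servo_tool --commands '[0,0,0.03,0,0,0,0.04,0,0,0.07,0,0,0,0.04,0,0,0.07,0,0,0,0.04,0,0,0.07,0,0,0,0.04,0,0,0.07,0,0,0,0.012,0,0,0.07,0,0,0,0.012,0,0,0.07,0,0,0,0.012,0,0,0.07,0,0,0,0.012]'

```text
time: 15.72
tool_pos: [0.5539, -0.1033, 0.1328]
ee_rot: [3.14, 0.001, 1.571]
wrist_force: [-0.6, 0.7, 5.0]
width: 0.02
finger_force: 30.0
```

```bash
python3 - <<'E'
from h import *
add([-.1288,.0818,.113,0,0,-83.1],[0,0,.07,0,0,0]);T,o=pose();print(C()[:3,3],T[:3,3],o['ee_rot'],o['width'])
y=-.105;mvc([.6674-.1215*y+.0042,y,.29],6.9);
E
```

```text
[ 0.55352199 -0.10265398  0.132     ] [ 0.55386162 -0.10325553  0.13280405] [3.13965875e+00 7.35229129e-04 1.57093045e+00] 0.020035692596442358
move [-0.0024  0.1308 -0.158 ] [ 0.  -0.  83.1]
```

Emit:
servo_tool --commands '[0,0,-0.06,0,0,0,0.012,0,0,-0.12,0,0,0,0.012,0,0.02,-0.158,0,0,10,0.012,0,0.04,-0.158,0,0,20,0.012,0,0.06,-0.158,0,0,30,0.012,0,0.08,-0.158,0,0,41,0.012,0,0.1,-0.158,0,0,51,0.012,-0.0024,0.1308,-0.158,0,0,62,0.012,-0.0024,0.1308,-0.158,0,0,73,0.012,-0.0024,0.1308,-0.158,0,0,83.1,0.012]'

```text
time: 16.98
tool_pos: [0.6845, -0.1055, 0.2877]
ee_rot: [-3.141, 0.002, 0.114]
wrist_force: [-0.5, -0.7, 0.3]
width: 0.0197
finger_force: 30.0
```

```bash
python3 - <<'E'
from h import *
add([-.0024,.1308,-.158,0,0,83.1])
E
python3 hk.py
```

```text
[ 0.6843221  -0.10504812  0.29      ] [ 0.68449868 -0.10545776  0.28771727] [-3.14079614e+00  2.19994703e-03  1.14443305e-01] 0.019745392967222775
(np.int32(1660), array([ 57., 224.]), array([ 27, 204,  61,  43], dtype=int32))
col 57 [ 50  51  47  48  49  44  44  49  76 126 166 188 200 211 189 134 105 104
 106 104 104 108 104 105 107 105 106 109 105 105 104  98  77  72  69  68
  67  59  60  64  63  67  77  84  94 101 111 122 131 141 150 157 163 148
 136 142 147 150 152 156]
bar L [151 152 151 145 142 143 145 154 156 159 153 152 148 152 153 154 150 147
 143 146 145 151 156 156 159 159 156 155 154 150 147 151 152 150 153] 
bar R [ 48  44  50  55  56  52  49  50  93 136 172 192 205 217 226 234 234 228
 222 214 204 184 128  63  46  50  49  45  50  48  48  46  49  48  50]
27.5 87.5 [318.  200.1]
27.5 112 [318.  211.1]
21 112 [318.  221.4]
21 146 [318.  243.9]
5 146 [318.  272.6]
bar [317.20658355 206.15598379]
```

```bash
python3 - <<'E'
from h import *
g=cv2.cvtColor(cv2.imread('pics/hk.png'),cv2.COLOR_BGR2GRAY).astype(int)
print(g[190:280,318],'\n',g[190:225,248],'\n',g[190:225,392])
E
```

```text
[ 45  47  44  50  48  50  48  50 103 113 111 115 119 124 128 131 127 110
  86  81  82  81  79  79  86 112 122 121 122 122 123 122 122 121 120 121
  94  67  68  66  67  69  71  66  71  69  69  72  66  67  74  88  95 101
 105 106 106 102 103 103 108 107 104 102 102 101 106 103 104 103 106 101
 101 105 103 106 102 102  96  74  49  35  34  35  37  36  40  40  42  38] 
 [ 42  51  50  50  50  49  49  49 100 143 175 196 207 221 230 237 234 227
 221 215 205 183 119  57  51  52  51  51  51  51  44  49  48  50  45] 
 [ 28  23  26  18  27  24  25  34  78 108 112 116 118 122 128 127 123 117
 112 108 104  98  68  52  50  47  49  46  49  48  46  49  51  49  46]
```

Emit:
servo_tool --commands '[0,0,0.02,0,0,0,0.012,0,0,0.04,0,0,0,0.012,0,0,0.058,0,0,0,0.012,0,0,0.065,0,0,0,0.012,0,0,0.065,0,0,0,0.012,0,0,0.065,0,0,0,0.012,0,0,0.065,0,0,0,0.04,0,0,0.065,0,0,0,0.04,0,0,0.065,0,0,0,0.04]'

```text
time: 18.25
tool_pos: [0.6841, -0.1055, 0.2237]
ee_rot: [-3.141, 0.001, 0.121]
wrist_force: [-0.1, -0.1, -0.0]
width: 0.0401
finger_force: 0.0
```

Emit:
servo_tool --commands '[0,0,-0.02,0,0,0,0.04,0,0,-0.06,0,0,0,0.04,0,0,-0.12,0,0,0,0.04,0,0,-0.15,0,0,0,0.04,0,0,-0.15,0,0,0,0.04,0,0,-0.15,0,0,0,0.04]'

```text
time: 19.0
tool_pos: [0.6841, -0.1055, 0.372]
ee_rot: [-3.141, 0.003, 0.12]
wrist_force: [-0.4, -0.5, 0.5]
width: 0.0402
finger_force: 0.0
```

```bash
python3 - <<'E'
from h import *
add([0,0,.065,0,0,0],[0,0,-.15,0,0,0]);T,o=pose();print(C()[:3,3],T[:3,3],o['joint_positions'],o['time'])
s=shot('side');t=shot('top');print(blobs(s,*ORG,40),blobs(t,*ORG,10))
cv2.imwrite('pics/s7.png',cv2.resize(s['img'][100:400,140:500],(720,600),interpolation=3));save(t,'t7.png')
E
```

```text
[ 0.6843221  -0.10504812  0.375     ] [ 0.68414838 -0.10549855  0.3720448 ] [-2.34815693e-01  4.79577496e-01  5.71676773e-01 -9.12564801e-05
  2.09356811e+00  1.21545997e+00] 19.0
[(np.int32(78), array([312.4, 132.6]), array([309, 127,   9,  14], dtype=int32)), (np.int32(100), array([289.9, 150.3]), array([285, 145,  19,  15], dtype=int32)), (np.int32(90), array([261.7, 169.9]), array([257, 164,  12,  15], dtype=int32))] [(np.int32(58), array([378.1, 140.3]), array([374, 137,   9,   8], dtype=int32)), (np.int32(43), array([338.9, 149.4]), array([335, 147,   9,   6], dtype=int32)), (np.int32(46), array([300.3, 155.5]), array([297, 152,   8,   7], dtype=int32))]
```

View pics/s7.png

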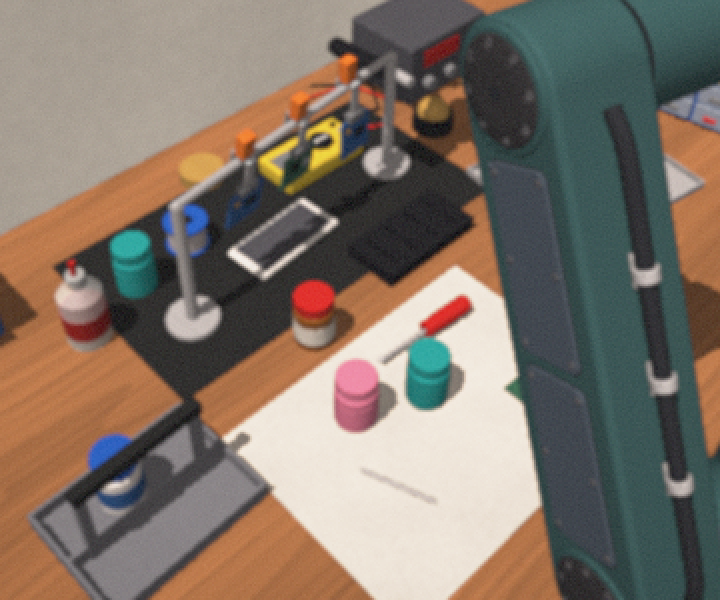

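All three boards hang apart at side-crop (245,143), (300,105) and (347,68). The stand is empty, and the jar, caddy and other things are undisturbed.

```bash
python3 - <<'E'
from h import *
np.set_printoptions(precision=4,suppress=True)
RED=((0,170,120),(4,255,255))
t=shot('top');s=shot('side')
bt=[b for b in blobs(t,*RED,40)];bs=[b for b in blobs(s,*RED,60)];print(bt,bs)
for b in bt: print(onz(t,b[1],.074))
for b in bs: print(onz(s,b[1],.07))
# kinematics fit
D=[([-1.302,.087,1.371,0,1.684],(.2,-.512,.217)),([.0513,.3567,.9089,0,1.8789],(.659,.0905,.2878)),([-.2652,.008,1.1693,0,1.963],(.5015,-.0775,.3606)),([-.2348,.4796,.5717,0,2.0936],(.6841,-.1055,.372))]
A=[];y=[]
for j,p in D:
    c,s_=np.cos(j[0]),np.sin(j[0]);r=p[0]*c+p[1]*s_
    a=j[1]+j[2];A+=[[1,0,np.sin(j[1]),np.sin(a),np.cos(a)],[0,1,np.cos(j[1]),np.cos(a),-np.sin(a)]];y+=[r,p[2]]
x,res,rk,sv=np.linalg.lstsq(np.array(A),np.array(y),rcond=None);print('r0 z0 L1 L2 e',x,np.array(A)@x-y,sv)
mvc([.5186,.101,.20],0)
E
```

```text
[(np.int32(2169), array([574.5, 172.4]), array([546, 143,  58,  58], dtype=int32)), (np.int32(230), array([300.8, 211.2]), array([293, 203,  17,  17], dtype=int32))] [(np.int32(313), array([296.1, 248.9]), array([286, 240,  21,  19], dtype=int32)), (np.int32(180), array([363. , 257.3]), array([351, 249,  24,  18], dtype=int32))]
[ 0.6121 -0.6606  0.074 ]
[0.5195 0.1001 0.074 ]
[0.5216 0.0997 0.07  ]
[0.393  0.0009 0.07  ]
r0 z0 L1 L2 e [ 0.0025 -0.1819  0.4452  0.4973  0.1013] [ 0.     -0.0001 -0.      0.0003 -0.0001 -0.0002  0.0001  0.    ] [3.4357 2.8207 0.4227 0.2091 0.1311]
move [-0.1398 -0.2245  0.175 ] [-0.  -0.   6.9]
```

Emit:
servo_tool --commands '[-0.06,-0.03,0,0,0,0,0.08,-0.11,-0.06,0,0,0,2,0.08,-0.138,-0.11,0.02,0,0,4,0.08,-0.1385,-0.16,0.06,0,0,6.9,0.08,-0.1385,-0.21,0.1,0,0,6.9,0.08,-0.1385,-0.2236,0.16,0,0,6.9,0.08,-0.1385,-0.2236,0.21,0,0,6.9,0.08,-0.1385,-0.2236,0.21,0,0,6.9,0.08]'

```text
time: 20.2
tool_pos: [0.5152, 0.0998, 0.1581]
ee_rot: [3.14, 0.013, 0.001]
wrist_force: [-0.6, -0.6, 0.1]
width: 0.0801
finger_force: 0.0
```

```bash
python3 - <<'E'
from h import *
add([-.1385,-.2236,.21,0,0,6.9]);
for i in range(3):w=shot('wrist')
T,o=pose();print(C()[:3,3],T[:3,3],o['ee_rot']);w['E']=C()@np.array(w['hand_eye'])
for b in blobs(w,(0,150,80),(5,255,255),300): print(b,onz(w,b[1],.076))
mvc([.52,.1,.047],0)
E
```

```text
[0.51995339 0.1002861  0.165     ] [0.52131385 0.09970664 0.16725597] [-3.14131233e+00 -4.49126110e-03 -4.07929413e-04]
(np.int32(2615), array([316.3, 198.5]), array([287, 169,  60,  59], dtype=int32)) [0.52194961 0.1016745  0.076     ]
(np.int32(606), array([458.4, 270.3]), array([437, 260,  40,  24], dtype=int32)) [ 0.45601545 -0.02413458  0.076     ]
move [0.     0.0003 0.118 ] [-0. -0.  0.]
```

Emit:
servo_tool --commands '[0.001,-0.0005,0.05,0,0,0,0.08,0.001,-0.0005,0.1,0,0,0,0.08,0.001,-0.0005,0.118,0,0,0,0.08,0.001,-0.0005,0.118,0,0,0,0.08,0.001,-0.0005,0.118,0,0,0,0.04,0.001,-0.0005,0.118,0,0,0,0.04,0.001,-0.0005,0.118,0,0,0,0.04,0.001,-0.0005,0.118,0,0,0,0.04,0.001,-0.0005,0.118,0,0,0,0.04]'

```text
time: 21.48
tool_pos: [0.5215, 0.1004, 0.0476]
ee_rot: [3.142, -0.002, 0.0]
wrist_force: [-0.4, -0.9, 5.7]
width: 0.0505
finger_force: 30.0
```

```bash
python3 - <<'E'
from h import *
add([.001,-.0005,.118,0,0,0]);T,o=pose();print(C()[:3,3],T[:3,3],o['ee_rot'],o['width'])
t=shot('top');cv2.imwrite('pics/t8.png',t['img'])
# obstacles near target site
for n in('screwdriver','stand','spill_tray'):
    print(n,[(round(r['conf'],2),r['box'],[onz(t,(r['box'][0]+a*r['box'][2],r['box'][1]+a*r['box'][3]),.01)[:2].round(3) for a in(0,1)]) for r in spotter.trace(n,t)[:2]])
mvc([.40,-.15,.15],0)
E
```

```text
[0.52095337 0.10078614 0.047     ] [0.52149922 0.10036394 0.04762715] [ 3.14153013e+00 -2.01257792e-03  1.00606343e-04] 0.05052714158276291
screwdriver [(0.5, [328.3, 239.7, 34.4, 12.2], [array([0.44 , 0.026]), array([ 0.403, -0.072])])]
stand [(0.95, [344.9, 184.7, 61.6, 32.6], [array([ 0.598, -0.025]), array([ 0.5, -0.2])])]
spill_tray [(0.91, [422.0, 186.5, 101.8, 87.9], [array([ 0.588, -0.248]), array([ 0.331, -0.528])])]
move [-0.121   0.2508 -0.103 ] [-0. -0.  0.]
```

Emit:
servo_tool --commands '[0,0,-0.05,0,0,0,0.04,-0.01,0.03,-0.1,0,0,0,0.04,-0.035,0.08,-0.1,0,0,0,0.04,-0.06,0.13,-0.1,0,0,0,0.04,-0.085,0.18,-0.1,0,0,0,0.04,-0.105,0.225,-0.1,0,0,0,0.04,-0.121,0.261,-0.1,0,0,0,0.04,-0.121,0.261,-0.06,0,0,0,0.04,-0.121,0.261,-0.025,0,0,0,0.04,-0.121,0.261,-0.01,0,0,0,0.04]'

```text
time: 22.92
tool_pos: [0.3977, -0.1597, 0.0535]
ee_rot: [-3.139, 0.005, -0.0]
wrist_force: [1.3, 0.3, -1.4]
width: 0.0511
finger_force: 30.0
```

Emit:
servo_tool --commands '[0,0,0.006,0,0,0,0.04,0,0,0.01,0,0,0,0.04,0,0,0.01,0,0,0,0.04,0,0,0.01,0,0,0,0.07,0,0,0.01,0,0,0,0.07,0,0,0.01,0,0,0,0.07,0,0,-0.05,0,0,0,0.075,0,0,-0.1,0,0,0,0.075,0,0,-0.15,0,0,0,0.075]'

```text
time: 24.05
tool_pos: [0.3996, -0.1606, 0.2082]
ee_rot: [3.141, -0.001, 0.0]
wrist_force: [0.3, -0.6, 0.7]
width: 0.0749
finger_force: 0.0
```

```bash
python3 - <<'E'
from h import *
np.set_printoptions(precision=4,suppress=True)
add([-.121,.261,-.01,0,0,0],[0,0,-.15,0,0,0])
for i in range(3):w=shot('wrist')
T,o=pose();print(C()[:3,3],T[:3,3],o['ee_rot']);w['E']=C()@np.array(w['hand_eye'])
for b in blobs(w,(0,150,80),(5,255,255),300): print(b,onz(w,b[1],.076))
E
```

```text
[ 0.4    -0.1602  0.207 ] [ 0.4014 -0.1616  0.2101] [ 3.1377 -0.0067  0.    ]
(np.int32(1370), array([205.3, 159.6]), array([171, 149,  68,  24], dtype=int32)) [ 0.4284 -0.0543  0.076 ]
(np.int32(1940), array([315.3, 190.7]), array([291, 166,  50,  50], dtype=int32)) [ 0.3982 -0.1577  0.076 ]
```

Emit:
servo_tool --commands '[0,0,-0.06,0,0,0,0.075,0,0,-0.12,0,10,0,0.075,0,0,-0.18,0,20,0,0.075,0,0,-0.2,0,30,0,0.075,0,0,-0.2,0,40,0,0.075,0,0,-0.2,0,50,0,0.075,0,0,-0.2,0,60,0,0.075,0,0,-0.2,0,60,0,0.075]'

```text
time: 25.2
tool_pos: [0.4018, -0.1685, 0.4005]
ee_rot: [-3.113, -1.039, -0.028]
wrist_force: [0.0, -0.2, 0.6]
width: 0.0752
finger_force: 0.0
```

```bash
cat > ik.py <<'E'
from h import *
from scipy.optimize import least_squares
P0=np.array([.0025,-.1819,.4452,.4973,.1013,.0568])
def fk(j,Lt=.3,mode=0):
    r0,z0,L1,L2,e,lat=P0
    Rz=lambda a:R.from_euler('z',a).as_matrix();Ry=lambda a:R.from_euler('y',a).as_matrix()
    p=np.array([r0+L1*np.sin(j[1]),0,z0+Lt+L1*np.cos(j[1])]);A=Ry(j[1]+j[2])
    l=np.array([0,lat,0])
    if mode==0:p=p+l
    p=p+A@[e,0,L2]; A=A@Rz(j[3])@Ry(j[4])
    if mode==1:p=p+R.from_euler('y',j[1]+j[2]).as_matrix()@Rz(j[3])@l
    p=p+A@[0,0,Lt]; A=A@Rz(j[5])
    T=np.eye(4);T[:3,3]=Rz(j[0])@p;T[:3,:3]=Rz(j[0])@A;return T
E
python3 - <<'E'
from ik import *
np.set_printoptions(precision=4,suppress=True)
add([0,0,-.2,0,60,0])
for i in range(2):shot('wrist')
T,o=pose();j=o['joint_positions'];print(C(),T,j)
json.dump([list(j),T.tolist()],open('d1.json','w'))
for m in(0,1):
    for sgn in(1,-1):
        f=lambda q:np.r_[fk(np.r_[j[:3],sgn*j[3],j[4:]],q[0],m)[:3,3]-T[:3,3]]
        s=least_squares(f,[.3]);print(m,sgn,s.x,s.fun)
print(fk(j)[:3,:3])
E
```

```text
[[ 0.5     0.      0.866   0.4   ]
 [ 0.     -1.      0.     -0.1602]
 [ 0.866   0.     -0.5     0.407 ]
 [ 0.      0.      0.      1.    ]] [[ 0.5038  0.0032  0.8638  0.4031]
 [-0.0012 -1.      0.0044 -0.1662]
 [ 0.8638 -0.0033 -0.5038  0.4073]
 [ 0.      0.      0.      1.    ]] [-1.2777 -0.7555  1.932   0.9768  1.5378  0.4865]
0 1 [0.3383] [-0.0001 -0.0028  0.0002]
0 -1 [-0.1309] [-0.1978  0.0577 -0.2326]
1 1 [0.3419] [-0.0261  0.0073  0.0454]
1 -1 [-0.1345] [-0.2139  0.0349 -0.2779]
[[-0.0032  0.5038  0.8638]
 [ 1.     -0.0012  0.0044]
 [ 0.0033  0.8638 -0.5038]]
```

```bash
cat >> ik.py <<'E'
LO=np.array([-3.1,-.76,.27,-1.08,.17,-2.57]);HI=np.array([3.1,2.03,2.55,4.22,2.65,2.57])
LT=.3383;RZ=R.from_euler('z',90,degrees=True).as_matrix()
def FK(j):
    T=fk(j,LT);T[:3,:3]=T[:3,:3]@RZ;return T
def IK(Tt,seed):
    def f(j):
        T=FK(j);return np.r_[(T[:3,3]-Tt[:3,3])*5,R.from_matrix(T[:3,:3].T@Tt[:3,:3]).as_rotvec()]
    s=least_squares(f,np.clip(seed,LO+.01,HI-.01),bounds=(LO,HI));return s.x,np.abs(s.fun).max()
def tilt(h,a,sgn=1):
    "tool heading h deg, a deg below horizontal, tool x up"
    h,a=np.radians([h,a]);z=np.array([np.cos(h)*np.cos(a),np.sin(h)*np.cos(a),-np.sin(a)]);y=sgn*np.array([np.sin(h),-np.cos(h),0])
    return np.c_[np.cross(y,z),y,z]
def tp(g,Rm):
    T=np.eye(4);T[:3,:3]=Rm;T[:3,3]=np.array(g)+.008*Rm[:,2];return T
E
cat > srch.py <<'E'
from ik import *
np.set_printoptions(precision=2,suppress=True)
rng=np.random.default_rng(0)
seeds=[np.array([h,.2,1.8,k,1.,m]) for h in(-1.5,-.5,.5) for k in(0,1.5,-.8,3) for m in(1.5,-1.5)]
def best(T):
    out=[]
    for s in seeds:
        j,e=IK(T,s)
        if e<1e-3: out.append((np.min(np.minimum(j-LO,HI-j)[[1,2,3,4,5]]),j))
    return max(out,key=lambda o:o[0]) if out else None
for a in(20,35):
    for h in(-90,-60,-30,0,30,60,90):
        for sg in(1,-1):
            r=best(tp([.4,-.16,.052],tilt(h,a,sg)))
            if r and r[0]>.05: print('pick',a,h,sg,round(r[0],2),r[1])
    for h in(0,20,40,60):
        for sg in(1,-1):
            r=best(tp([.422,.387,.058],tilt(h,a,sg)))
            if r and r[0]>.05: print('place',a,h,sg,round(r[0],2),r[1])
E
time python3 srch.py
```

```text
pick 20 30 1 0.31 [-1.34  0.15  2.24  1.12  1.51 -0.85]
pick 20 30 -1 0.28 [-1.34  0.15  2.24  1.12  1.51  2.29]
pick 20 60 1 0.68 [-1.17  0.41  1.87  0.88  1.78 -0.9 ]
pick 20 60 -1 0.33 [-1.17  0.41  1.87  0.88  1.78  2.24]
pick 20 90 1 0.61 [-0.96  0.6   1.55  0.65  2.04 -1.  ]
pick 20 90 -1 0.43 [-0.96  0.6   1.55  0.65  2.04  2.14]
place 20 20 1 0.05 [ 0.95  0.07  2.31  4.17  0.67 -2.25]
place 20 20 -1 0.05 [0.95 0.07 2.31 4.17 0.67 0.89]
place 20 40 1 0.13 [ 0.58 -0.03  2.42  2.89  0.47 -1.39]
place 20 40 -1 0.13 [ 0.58 -0.03  2.42  2.89  0.47  1.76]
place 20 60 1 0.2 [ 0.22  0.03  2.35  1.89  0.81 -0.8 ]
place 20 60 -1 0.2 [0.22 0.03 2.35 1.89 0.81 2.34]
pick 35 -90 -1 0.1 [ 0.13  0.11  2.04 -0.98  1.34  0.55]
pick 35 30 1 0.33 [-1.23 -0.06  2.22  0.96  1.38 -0.58]
pick 35 60 1 0.65 [-1.1   0.23  1.9   0.76  1.65 -0.78]
pick 35 60 -1 0.2 [-1.1   0.23  1.9   0.76  1.65  2.37]
pick 35 90 1 0.76 [-0.92  0.43  1.61  0.55  1.89 -0.97]
pick 35 90 -1 0.4 [-0.92  0.43  1.61  0.55  1.89  2.17]
place 35 60 1 0.31 [ 0.31 -0.11  2.24  1.29  0.61 -0.14]
real	0m17.069s
user	0m17.562s
sys	0m0.044s
```

```bash
python3 - <<'E'
from h import *
mvc([.4,-.16,.20],-29.4)
T=C();print(T[:3,3])
E
```

```text
move [-0.1792 -0.0002  0.1035] [-15.4 -58.6  26.6]
[ 0.39996508 -0.16021929  0.407     ]
```

Emit:
servo_tool --commands '[0,0,0,0,-10,0,0.075,0,0,0,0,-20,0,0.075,0,0,0,0,-30,0,0.075,0,0,0,0,-40,0,0.075,0,0,0,0,-50,0,0.075,0,0,0,0,-60,0,0.075,0,0,0,0,-60,0,0.075]'

```text
time: 26.18
tool_pos: [0.4075, -0.1646, 0.4073]
ee_rot: [-3.14, 0.003, 0.011]
wrist_force: [0.2, 0.1, 0.1]
width: 0.0752
finger_force: 0.0
```

```bash
python3 - <<'E'
from h import *
add([0,0,0,0,-60,0]);T,o=pose();print(C()[:3,3],T[:3,3],o['joint_positions'])
mvc([.4,-.16,.10],-29.4);mvc([.4,-.16,.047],-29.4)
E
```

```text
[ 0.39996508 -0.16021929  0.407     ] [ 0.4074993  -0.16457387  0.40732613] [-5.13088396e-01 -1.13238806e-01  1.19021106e+00  1.58035070e-04
  2.06836544e+00  1.04641694e+00]
move [ 0.00e+00 -2.00e-04  3.07e-01] [-0.  -0.  29.4]
move [ 0.0e+00 -2.0e-04  3.6e-01] [-0.  -0.  29.4]
```

Emit:
servo_tool --commands '[0,0,0.06,0,0,10,0.075,0,0,0.12,0,0,20,0.075,0,0,0.18,0,0,29.4,0.075,0,0,0.24,0,0,29.4,0.075,0,0,0.25,0,0,29.4,0.075,0,0,0.25,0,0,29.4,0.075,0,0,0.25,0,0,29.4,0.075]'

```text
time: 27.05
tool_pos: [0.4049, -0.1666, 0.1621]
ee_rot: [-3.141, -0.005, -0.509]
wrist_force: [0.9, -0.8, -0.5]
width: 0.0747
finger_force: 0.0
```

```bash
python3 - <<'E'
from h import *
np.set_printoptions(precision=4,suppress=True)
add([0,0,.25,0,0,29.4]);P=[]
for i in range(6):w=shot('wrist');P.append(np.r_[pose()[0][:3,3],pose()[1]['ee_rot']])
P=np.array(P);P[:,3]%=2*np.pi;print(P);print(C()[:3,3])
w['E']=pose()[0]@np.array(w['hand_eye'])
for b in blobs(w,(0,150,80),(5,255,255),300): print(b,onz(w,b[1],.076))
E
```

```text
[[ 0.4048 -0.1666  0.1617  3.1424 -0.0044 -0.5087]
 [ 0.4045 -0.1664  0.1611  3.1424 -0.0031 -0.5087]
 [ 0.4041 -0.1663  0.1604  3.1424 -0.0018 -0.5088]
 [ 0.4038 -0.166   0.1597  3.1424 -0.0005 -0.5088]
 [ 0.4035 -0.1659  0.1591  3.1424  0.0007 -0.5088]
 [ 0.4032 -0.1657  0.1586  3.1424  0.0017 -0.5088]]
[ 0.4    -0.1602  0.157 ]
(np.int32(2746), array([314.8, 207.3]), array([285, 177,  61,  61], dtype=int32)) [ 0.4009 -0.1613  0.076 ]
(np.int32(1613), array([197.9, 229.3]), array([163, 206,  72,  47], dtype=int32)) [ 0.4317 -0.0666  0.076 ]
```

```bash
cat >> h.py <<'E'
def rezero(pos):
    T=C();d=T[:3,:3].T@(np.array(pos)-T[:3,3]);add([*d,0,0,0])
E
python3 - <<'E'
from h import *
for i in range(3):shot('side')
p=pose()[0][:3,3];print(p,pose()[1]['ee_rot']);rezero(p);mvc([.4003,-.1605,.047],-29.4)
E
```

```text
[ 0.40272346 -0.16546846  0.15777954] [-3.14076192  0.00334535 -0.5088288 ]
move [-0.0046 -0.0031  0.1108] [-0. -0.  0.]
```

Emit:
servo_tool --commands '[-0.0046,-0.0031,0.04,0,0,0,0.075,-0.0046,-0.0031,0.09,0,0,0,0.075,-0.0046,-0.0031,0.111,0,0,0,0.075,-0.0046,-0.0031,0.111,0,0,0,0.075,-0.0046,-0.0031,0.111,0,0,0,0.075,-0.0046,-0.0031,0.111,0,0,0,0.04,-0.0046,-0.0031,0.111,0,0,0,0.04,-0.0046,-0.0031,0.111,0,0,0,0.04,-0.0046,-0.0031,0.111,0,0,0,0.04,-0.0046,-0.0031,0.111,0,0,0,0.04]'

```text
time: 28.75
tool_pos: [0.4003, -0.1606, 0.0475]
ee_rot: [-3.141, 0.002, -0.509]
wrist_force: [-2.1, -1.1, 5.2]
width: 0.0514
finger_force: 30.0
```

```bash
python3 - <<'E'
from ik import *
np.set_printoptions(precision=3,suppress=True)
add([-.0046,-.0031,.111,0,0,0]);T,o=pose();j=o['joint_positions'];print(C()[:3,3],T[:3,3],o['ee_rot'],o['width'],j)
# joint path of lift + sweep
Tc=C();h=j[0];q=j
for z in(.1,.2,.25):
    T2=Tc.copy();T2[2,3]=z;q,e=IK(T2,q);print(z,q,e)
for zl in (.2,.25):
    T2=Tc.copy();T2[2,3]=zl;q,e=IK(T2,j);Tl=T2
    for d in range(20,181,20):
        D=np.eye(4);a=np.radians(d);D[:3,3]=[0,-LT*np.sin(a),-LT*(1-np.cos(a))];D[:3,:3]=R.from_rotvec([a,0,0]).as_matrix()
        q,e=IK(Tl@D,q);print(zl,d,q,round(e,4),(Tl@D)[:3,3])
E
```

```text
[ 0.4   -0.161  0.047] [ 0.4   -0.161  0.047] [-3.141  0.002 -0.509] 0.05140765045890605 [-0.514 -0.078  1.881  0.     1.34   1.566]
0.1 [-0.514 -0.128  1.818 -0.     1.452  1.57 ] 4.08006961549745e-14
0.2 [-0.514 -0.179  1.66   0.     1.661  1.57 ] 8.06780120147119e-11
0.25 [-0.514 -0.186  1.567  0.     1.761  1.57 ] 5.36101946333514e-13
0.2 20 [-0.514 -0.179  1.66   0.35   1.656  1.601] 0.0 [ 0.457 -0.06   0.22 ]
0.2 40 [-0.514 -0.179  1.66   0.7    1.64   1.628] 0.0 [0.507 0.029 0.279]
0.2 60 [-0.514 -0.179  1.66   1.049  1.616  1.649] 0.0 [0.544 0.095 0.369]
0.2 80 [-0.514 -0.179  1.66   1.397  1.587  1.659] 0.0 [0.564 0.13  0.48 ]
0.2 100 [-0.514 -0.179  1.66   1.745  1.556  1.66 ] 0.0 [0.564 0.13  0.597]
0.2 120 [-0.514 -0.179  1.66   2.093  1.526  1.649] 0.0 [0.544 0.095 0.707]
0.2 140 [-0.514 -0.179  1.66   2.441  1.502  1.629] 0.0 [0.507 0.029 0.797]
0.2 160 [-0.514 -0.179  1.66   2.791  1.486  1.602] 0.0 [ 0.457 -0.06   0.856]
0.2 180 [-0.514 -0.179  1.66   3.142  1.481  1.571] 0.0 [ 0.4   -0.161  0.877]
0.25 20 [-0.514 -0.186  1.567  0.355  1.749  1.636] 0.0 [ 0.457 -0.06   0.27 ]
0.25 40 [-0.514 -0.186  1.567  0.707  1.716  1.693] 0.0 [0.507 0.029 0.329]
0.25 60 [-0.514 -0.186  1.567  1.055  1.666  1.736] 0.0 [0.544 0.095 0.419]
0.25 80 [-0.514 -0.186  1.567  1.399  1.604  1.758] 0.0 [0.564 0.13  0.53 ]
0.25 100 [-0.514 -0.186  1.567  1.742  1.538  1.758] 0.0 [0.564 0.13  0.647]
0.25 120 [-0.514 -0.186  1.567  2.087  1.477  1.736] 0.0 [0.544 0.095 0.757]
0.25 140 [-0.514 -0.186  1.567  2.435  1.426  1.694] 0.0 [0.507 0.029 0.847]
0.25 160 [-0.514 -0.186  1.567  2.787  1.393  1.637] 0.0 [ 0.457 -0.06   0.906]
0.25 180 [-0.514 -0.186  1.567  3.142  1.381  1.571] 0.0 [ 0.4   -0.161  0.927]
```

Emit:
servo_tool --commands '[0,0,-0.03,0,0,0,0.04,0,0,-0.08,0,0,0,0.04,0,0,-0.13,0,0,0,0.04,0,0,-0.153,0,0,0,0.04,0,0,-0.153,0,0,0,0.04,0,0,-0.153,0,0,0,0.04]'

```text
time: 29.5
tool_pos: [0.3994, -0.16, 0.1976]
ee_rot: [-3.141, 0.007, -0.509]
wrist_force: [0.3, -0.5, -0.7]
width: 0.0512
finger_force: 30.0
```

Emit:
servo_tool --commands '[0,-0.0295,-0.0013,5,0,0,0.04,0,-0.0876,-0.0115,15,0,0,0.04,0,-0.143,-0.0317,25,0,0,0.04,0,-0.194,-0.0612,35,0,0,0.04,0,-0.2392,-0.0991,45,0,0,0.04,0,-0.2771,-0.1443,55,0,0,0.04,0,-0.3066,-0.1953,65,0,0,0.04,0,-0.3268,-0.2507,75,0,0,0.04,0,-0.337,-0.3088,85,0,0,0.04,0,-0.3383,-0.3383,90,0,0,0.04]'

```text
time: 30.75
tool_pos: [0.5664, 0.1339, 0.5369]
ee_rot: [-1.568, 0.008, -0.509]
wrist_force: [0.3, 0.5, -2.2]
width: 0.0512
finger_force: 30.0
```

Emit:
servo_tool --commands '[0,-0.0295,-0.0013,5,0,0,0.04,0,-0.0876,-0.0115,15,0,0,0.04,0,-0.143,-0.0317,25,0,0,0.04,0,-0.194,-0.0612,35,0,0,0.04,0,-0.2392,-0.0991,45,0,0,0.04,0,-0.2771,-0.1443,55,0,0,0.04,0,-0.3066,-0.1953,65,0,0,0.04,0,-0.3268,-0.2507,75,0,0,0.04,0,-0.337,-0.3088,85,0,0,0.04,0,-0.3383,-0.3383,90,0,0,0.04]'

```text
time: 32.0
tool_pos: [0.4034, -0.1647, 0.8737]
ee_rot: [0.005, 0.009, -0.509]
wrist_force: [-0.1, 1.0, -1.4]
width: 0.0513
finger_force: 30.0
```

```bash
python3 - <<'E'
from h import *
np.set_printoptions(precision=3,suppress=True)
add([0,0,-.153,0,0,0],[0,-.3383,-.3383,90,0,0],[0,-.3383,-.3383,90,0,0]);T,o=pose();print(C(),T,o['width'],o['joint_positions'],o['time'])
s=shot('side');cv2.imwrite('pics/s9.png',s['img'])
E
```

```text
[[ 0.871  0.491  0.     0.4  ]
 [-0.491  0.871  0.    -0.161]
 [ 0.    -0.     1.     0.876]
 [ 0.     0.     0.     1.   ]] [[ 0.873  0.487  0.006  0.403]
 [-0.487  0.873 -0.009 -0.165]
 [-0.009  0.005  1.     0.874]
 [ 0.     0.     0.     1.   ]] 0.05133849881062763 [-0.514 -0.173  1.664  3.147  1.482  1.575] 32.0
```

Emit:
servo_tool --commands '[0,0,0,0,0,0,0.04,0,0,0,0,0,0,0.04,0,0,0,0,0,0,0.04,0,0,0,0,0,0,0.04,0,0,0,0,0,0,0.04,0,0,0,0,0,0,0.04,0,0,0,0,0,0,0.04,0,0,0,0,0,0,0.04,0,0,0,0,0,0,0.04,0,0,0,0,0,0,0.04]'

```text
time: 33.3
tool_pos: [0.402, -0.1622, 0.8763]
ee_rot: [0.001, 0.003, -0.509]
wrist_force: [-0.5, -0.5, -1.8]
width: 0.0511
finger_force: 30.0
```

Emit:
servo_tool --commands '[0,0,0,0,0,0,0.04,0,0,0,0,0,0,0.04,0,0,0,0,0,0,0.04,0,0,0,0,0,0,0.04,0,0,0,0,0,0,0.04,0,0,0,0,0,0,0.04,0,0,0,0,0,0,0.04,0,0,0,0,0,0,0.04,0,0,0,0,0,0,0.04,0,0,0,0,0,0,0.04]'

```text
time: 34.55
tool_pos: [0.402, -0.1622, 0.8763]
ee_rot: [0.001, 0.003, -0.509]
wrist_force: [0.0, 1.1, -1.4]
width: 0.051
finger_force: 30.0
```

```bash
python3 - <<'E'
from h import *
s=shot('side');T,o=pose();print(T[:3,3],o['ee_rot'],o['width'])
cv2.imwrite('pics/s9.png',s['img'])
E
```

```text
[ 0.402001   -0.16218535  0.87629804] [ 0.00084643  0.00342474 -0.50876826] 0.05092478263391198
```

View pics/s9.png

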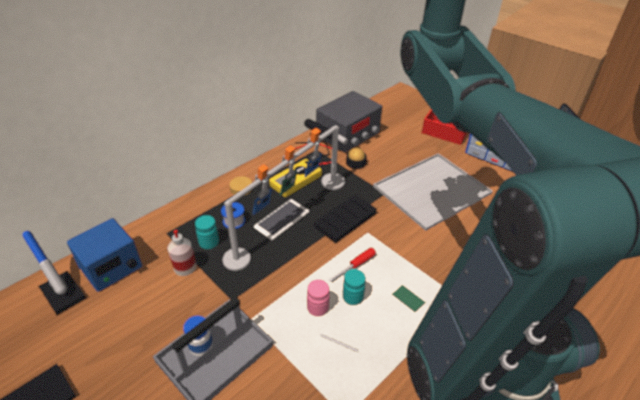

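Emit:
servo_tool --commands '[0,0.0295,-0.0013,-5,0,0,0.04,0,0.0876,-0.0115,-15,0,0,0.04,0,0.143,-0.0317,-25,0,0,0.04,0,0.194,-0.0612,-35,0,0,0.04,0,0.2392,-0.0991,-45,0,0,0.04,0,0.2771,-0.1443,-55,0,0,0.04,0,0.3066,-0.1953,-65,0,0,0.04,0,0.3268,-0.2507,-75,0,0,0.04,0,0.337,-0.3088,-85,0,0,0.04,0,0.3383,-0.3383,-90,0,0,0.04]'

```text
time: 35.85
tool_pos: [0.566, 0.1341, 0.5357]
ee_rot: [-1.576, 0.004, -0.509]
wrist_force: [0.2, 0.9, -0.3]
width: 0.0513
finger_force: 30.0
```

Emit:
servo_tool --commands '[0,0.0295,-0.0013,-5,0,0,0.04,0,0.0876,-0.0115,-15,0,0,0.04,0,0.143,-0.0317,-25,0,0,0.04,0,0.194,-0.0612,-35,0,0,0.04,0,0.2392,-0.0991,-45,0,0,0.04,0,0.2771,-0.1443,-55,0,0,0.04,0,0.3066,-0.1953,-65,0,0,0.04,0,0.3268,-0.2507,-75,0,0,0.04,0,0.337,-0.3088,-85,0,0,0.04,0,0.3383,-0.3383,-90,0,0,0.04]'

```text
time: 37.1
tool_pos: [0.3994, -0.1618, 0.1995]
ee_rot: [3.138, 0.004, -0.509]
wrist_force: [0.9, -0.1, -1.6]
width: 0.0509
finger_force: 30.0
```

```bash
python3 - <<'E'
from h import *
np.set_printoptions(precision=4,suppress=True)
add([0,.3383,-.3383,-90,0,0],[0,.3383,-.3383,-90,0,0])
for i in range(5):t=shot('top')
T,o=pose();print(C()[:3,3],T[:3,3],o['ee_rot'],o['width'],o['joint_positions'])
for n in('caddy','spill_tray','thinner'):
    r=spotter.trace(n,t)[0];q=cv2.minAreaRect(np.argwhere(r['region'])[:,::-1].astype(np.float32));print(n,round(r['conf'],2),q,[onz(t,c,.012)[:2] for c in cv2.boxPoints(q)],onz(t,q[0],.081 if n=='thinner' else .012))
cv2.imwrite('pics/t10.png',cv2.resize(t['img'][190:300,150:260],(600,600),interpolation=3))
save(t,'t10f.png')
E
```

```text
[ 0.4002 -0.1605  0.1998] [ 0.4006 -0.1599  0.1997] [-3.1388  0.0034 -0.5086] 0.05141902234447707 [-0.5136 -0.175   1.6559  0.0027  1.6642  1.566 ]
caddy 0.62 ((201.77154541015625, 233.78912353515625), (54.156700134277344, 75.57957458496094), 87.70938873291016) [array([0.54  , 0.5039]), array([0.5444, 0.2846]), array([0.3887, 0.2788]), array([0.3842, 0.496 ])] [0.4639 0.3908 0.012 ]
spill_tray 0.59 ((474.2235412597656, 227.84982299804688), (97.15349578857422, 78.6341552734375), 6.709836959838867) [array([ 0.3735, -0.2384]), array([ 0.5974, -0.2729]), array([ 0.5587, -0.5493]), array([ 0.3363, -0.5112])] [ 0.4657 -0.3931  0.012 ]
thinner 0.64 ((197.0, 221.5), (17.0, 22.0), 90.0) [array([0.5249, 0.4368]), array([0.5236, 0.3729]), array([0.4745, 0.3728]), array([0.4757, 0.4364])] [0.4964 0.3863 0.081 ]
```

View pics/t10.png

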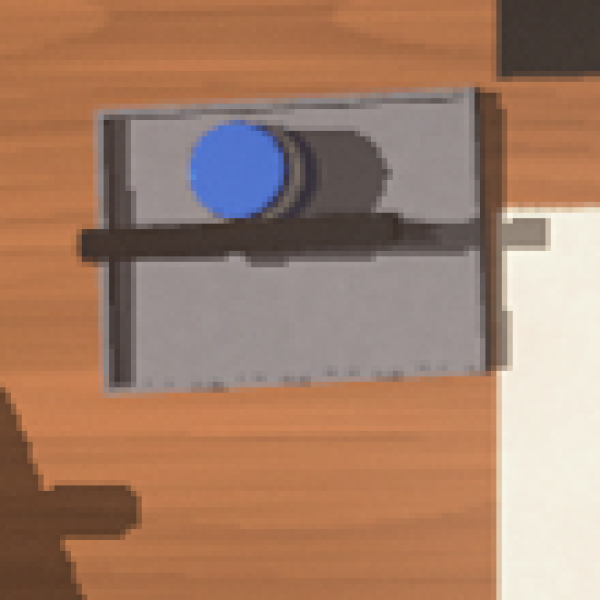

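The jar was clearly held inverted at the top. In the caddy close-up the thinner's blue lid is at (238,170), the near bay is empty, and the handle runs from (80,245) to (400,220). The rim corners are at about (97,110), (475,88), (487,372) and (107,392).

```bash
python3 - <<'E'
from h import *
np.set_printoptions(precision=4,suppress=True)
t=shot('top');f=lambda u,v:(u/5.4545+150,v/5.4545+190)
c=[onz(t,f(*p),.023)[:2] for p in((97,110),(475,88),(487,372),(107,392))];c=np.array(c);print(c,c.mean(0))
for a,b in((0,1),(3,2)):d=c[a]-c[b];print(np.hypot(*d),np.degrees(np.arctan2(-d[0],d[1])))
h=[onz(t,f(*p),.12)[:2] for p in((80,245),(400,222))];d=h[0]-h[1];print('handle',h,np.mean(h,0),np.hypot(*d),np.degrees(np.arctan2(-d[0],d[1])))
s=shot('side');th=[spotter.trace(n,s) for n in('caddy_handle','thinner')]
print([(round(r['conf'],2),r['box']) for q in th for r in q[:2]])
E
```

```text
[[0.5334 0.4862]
 [0.541  0.2865]
 [0.3922 0.2806]
 [0.3856 0.4795]] [0.4631 0.3832]
0.19986239302378 2.1862596683081295
0.1990272529487369 1.9017636645480445
handle [array([0.4603, 0.4625]), array([0.4685, 0.3051])] [0.4644 0.3838] 0.15757328666499068 2.9793675885580404
[(0.95, [154.0, 296.5, 121.8, 103.4]), (0.71, [253.3, 198.6, 58.4, 39.9]), (0.73, [185.1, 314.7, 26.1, 41.6])]
```

```bash
cat >> h.py <<'E'
def rebase(pos,yaw):
    "restart dead reckoning, tool down at pos, yaw in deg"
    json.dump({'p':list(pos),'y':yaw},open('base.json','w'));json.dump([],open('cmds.json','w'))
def C(path='cmds.json'):
    b=json.load(open('base.json'));T=np.eye(4);T[:3,3]=b['p'];T[:3,:3]=R.from_euler('xyz',[180,0,b['y']],degrees=True).as_matrix()
    for c in json.load(open(path)):
        D=np.eye(4);D[:3,3]=c[:3];D[:3,:3]=R.from_rotvec(c[3:6],degrees=True).as_matrix();T=T@D
    return T
E
python3 - <<'E'
from h import *
P=[]
for i in range(4):shot('side');P.append(pose()[0][:3,3])
print(np.array(P),pose()[1]['ee_rot'])
rebase(np.mean(P,0),-29.15);mvc([.4245,.382,.22],2.2)
E
```

```text
[[ 0.40029746 -0.16047846  0.19970868]
 [ 0.40029355 -0.16047175  0.19971879]
 [ 0.40026933 -0.16050275  0.19969595]
 [ 0.40026848 -0.16051312  0.19973077]] [-3.14066746  0.00336254 -0.50872948]
move [-0.2431 -0.4856 -0.0203] [ -0.    0.  -31.4]
```

Emit:
servo_tool --commands '[-0.014,-0.028,-0.01,0,0,-2,0.04,-0.041,-0.082,-0.02,0,0,-6,0.04,-0.068,-0.136,-0.02,0,0,-10,0.04,-0.095,-0.19,-0.02,0,0,-14,0.04,-0.122,-0.244,-0.02,0,0,-18,0.04,-0.149,-0.298,-0.02,0,0,-22,0.04,-0.176,-0.352,-0.02,0,0,-26,0.04,-0.203,-0.406,-0.02,0,0,-29,0.04,-0.225,-0.45,-0.02,0,0,-31,0.04,-0.2431,-0.4856,-0.02,0,0,-31.4,0.04]'

```text
time: 39.15
tool_pos: [0.4242, 0.3841, 0.2205]
ee_rot: [-3.139, 0.003, 0.041]
wrist_force: [0.8, -0.3, -1.4]
width: 0.051
finger_force: 30.0
```

```bash
python3 - <<'E'
from h import *
np.set_printoptions(precision=4,suppress=True)
add([-.2431,-.4856,-.02,0,0,-31.4])
for i in range(8):s=shot('side')
w=shot('wrist');T,o=pose();print(C()[:3,3],T[:3,3],o['ee_rot'],o['width'],o['joint_positions'])
w['E']=T@np.array(w['hand_eye']);save(w,'w11.png')
for b in blobs(w,(100,150,80),(125,255,255),300): print(b,onz(w,b[1],.081))
# predicted caddy corners with current estimate
c=np.array([.4635,.3835]);a=np.radians(2.2);X=np.array([np.cos(a),np.sin(a)]);Y=np.array([-np.sin(a),np.cos(a)])
im=w['img'].copy()
for sx,sy,z in((-.075,-.1,.023),(-.075,.1,.023),(.075,-.1,.023),(.075,.1,.023),(0,-.078,.124),(0,.078,.124)):
    u=proj(w,[*(c+sx*X+sy*Y),z]);print(sx,sy,u);cv2.circle(im,tuple(int(v) for v in u),4,(0,255,0),1)
cv2.imwrite('pics/w11m.png',im)
E
```

```text
[0.4245 0.382  0.2197] [0.4248 0.3808 0.2213] [-3.139   0.002   0.0376] 0.05105342632101889 [0.6295 0.1321 1.3119 0.0033 1.6977 2.1631]
(np.int32(2169), array([302.7, 106.5]), array([277,  79,  53,  56], dtype=int32)) [0.5006 0.3982 0.081 ]
-0.075 -0.1 [401.1856 204.7802]
-0.075 0.1 [233.6588 204.7551]
0.075 -0.1 [410.2802  70.9274]
0.075 0.1 [224.3378  71.1722]
0 -0.078 [410.8254 152.9148]
0 0.078 [222.9863 152.9935]
```

View pics/w11m.png

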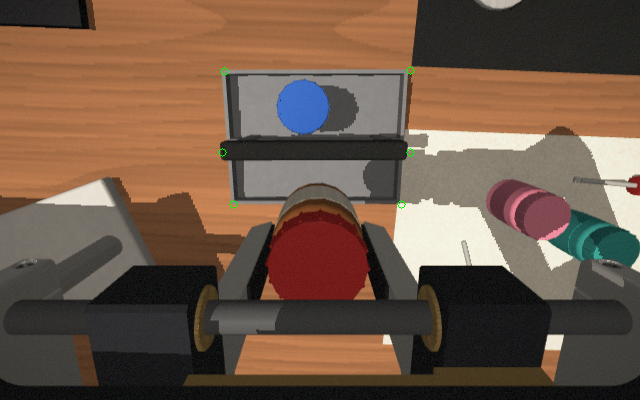

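Emit:
servo_tool --commands '[-0.001,0,0.03,0,0,0,0.04,-0.001,0,0.07,0,0,0,0.04,-0.001,0,0.11,0,0,0,0.04,-0.001,0,0.14,0,0,0,0.04,-0.001,0,0.155,0,0,0,0.04,-0.001,0,0.162,0,0,0,0.04,-0.001,0,0.1665,0,0,0,0.04,-0.001,0,0.1665,0,0,0,0.04,-0.001,0,0.1665,0,0,0,0.04]'

```text
time: 40.72
tool_pos: [0.4236, 0.3827, 0.0555]
ee_rot: [-3.138, 0.001, 0.039]
wrist_force: [0.2, -0.0, -0.8]
width: 0.0511
finger_force: 30.0
```

```bash
python3 - <<'E'
from h import *
add([-.001,0,.1665,0,0,0]);T,o=pose();print(C()[:3,3],T[:3,3],o['ee_rot'],o['wrist_force'],o['width'])
w=shot('wrist')
for b in blobs(w,(100,150,60),(125,255,255),300): print(b)
for n in('w',):cv2.imwrite('pics/w12.png',w['img'])
E
```

```text
[0.42350685 0.38198021 0.05321355] [0.42363294 0.38270583 0.0554869 ] [-3.13804762e+00  9.10707393e-04  3.93486001e-02] [ 0.16421106 -0.01835154 -0.81068231] 0.0510575780955712
(np.int32(704), array([317.4, 110.4]), array([257,  39,  90, 120], dtype=int32))
```

Emit:
servo_tool --commands '[0,0,0.002,0,0,0,0.04,0,0,0.003,0,0,0,0.04,0,0,0.003,0,0,0,0.04]'

```text
time: 41.15
tool_pos: [0.4234, 0.3826, 0.0526]
ee_rot: [-3.138, 0.001, 0.039]
wrist_force: [-1.3, -1.2, 5.0]
width: 0.0514
finger_force: 30.0
```

Emit:
servo_tool --commands '[0,0,0,0,0,0,0.068,0,0,0,0,0,0,0.068,0,0,0,0,0,0,0.068,0,0,-0.04,0,0,0,0.068,0,0,-0.08,0,0,0,0.068,0,0,-0.14,0,0,0,0.068,0,0,-0.18,0,0,0,0.068,0,0,-0.2,0,0,0,0.068]'

```text
time: 42.15
tool_pos: [0.4244, 0.3824, 0.2549]
ee_rot: [-3.136, -0.002, 0.039]
wrist_force: [-0.9, 0.8, 0.2]
width: 0.0683
finger_force: 0.0
```

```bash
python3 - <<'E'
from h import *
np.set_printoptions(precision=4,suppress=True)
add([0,0,-.197,0,0,0])
for i in range(6):s=shot('side')
w=shot('wrist');T,o=pose();print(C()[:3,3],T[:3,3],o['ee_rot'],o['width'],o['time'])
w['E']=T@np.array(w['hand_eye']);save(w,'w13.png')
for b in blobs(w,(0,150,60),(5,255,255),300)+blobs(w,(100,150,60),(125,255,255),300): print(b,onz(w,b[1],.081))
c=np.array([.4635,.3835]);a=np.radians(2.2);X=np.array([np.cos(a),np.sin(a)]);Y=np.array([-np.sin(a),np.cos(a)])
im=w['img'].copy()
for sx,sy,z in((-.075,-.1,.023),(-.075,.1,.023),(.075,-.1,.023),(.075,.1,.023),(0,-.078,.124),(0,.078,.124)):
    u=proj(w,[*(c+sx*X+sy*Y),z]);cv2.circle(im,tuple(int(v) for v in u),4,(0,255,0),1)
cv2.imwrite('pics/w13m.png',np.hstack([im[50:330,180:470],cv2.resize(s['img'][270:400,140:300],(345,280),interpolation=3)]))
E
```

```text
[0.4235 0.382  0.2502] [0.423  0.3814 0.2492] [-3.1412  0.0056  0.0393] 0.0681248200940285 42.5
(np.int32(1639), array([316.4, 178.7]), array([293, 155,  47,  47], dtype=int32)) [0.4243 0.3831 0.081 ]
(np.int32(506), array([625.5, 179.8]), array([607, 170,  33,  21], dtype=int32)) [0.4361 0.0517 0.081 ]
(np.int32(1827), array([304.4, 104.4]), array([281,  80,  49,  50], dtype=int32)) [0.5005 0.3982 0.081 ]
```

View pics/w13m.png

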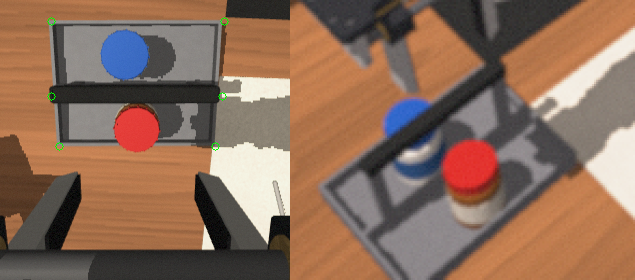

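Both jars stand upright in the caddy (red lid at left panel (137,129), blue at (125,55)). The caddy hasn't moved, and my corner marks fit its rim.

```bash
python3 - <<'E'
from h import *
np.set_printoptions(precision=4,suppress=True)
rezero(pose()[0][:3,3]);mvc([.4635,.384,.24],92.2)
t=shot('top');f=lambda u,v:(u/1.951+140,v/1.951+110)
c=np.array([onz(t,f(*p),.012)[:2] for p in((570,145),(752,170),(737,317),(553,292))]);print(c,c.mean(0))
for a,b in((0,1),(3,2)):d=c[a]-c[b];print(np.hypot(*d),np.degrees(np.arctan2(-d[0],d[1])))
E
```

```text
move [ 0.0406 -0.001   0.0092] [ -0.    0.  -89.9]
[[ 0.5938 -0.2773]
 [ 0.5511 -0.5442]
 [ 0.3366 -0.5109]
 [ 0.3778 -0.2444]] [ 0.4648 -0.3942]
0.2702828589475079 -9.079601301403974
0.2696265940230465 -8.79962478787518
```

Emit:
servo_tool --commands '[0.02,0,0,0,0,-10,0.045,0.04,-0.001,0,0,0,-20,0.045,0.0406,-0.001,0,0,0,-30,0.045,0.0406,-0.001,0,0,0,-40,0.045,0.0406,-0.001,0,0,0,-50,0.045,0.0406,-0.001,0,0,0,-60,0.045,0.0406,-0.001,0,0,0,-70,0.045,0.0406,-0.001,0.009,0,0,-80,0.045,0.0406,-0.001,0.009,0,0,-89.9,0.045,0.0406,-0.001,0.009,0,0,-89.9,0.045]'

```text
time: 43.8
tool_pos: [0.4638, 0.3842, 0.2411]
ee_rot: [-3.137, -0.001, 1.606]
wrist_force: [-0.7, -0.3, -0.1]
width: 0.0453
finger_force: 0.0
```

```bash
python3 - <<'E'
from h import *
np.set_printoptions(precision=4,suppress=True)
add([.0406,-.001,.009,0,0,-89.9])
for i in range(6):s=shot('side')
w=shot('wrist');T,o=pose();print(C()[:3,3],T[:3,3],o['ee_rot'],o['width'],o['time'])
w['E']=T@np.array(w['hand_eye'])
c=np.array([.4635,.3835]);a=np.radians(2.2);X=np.array([np.cos(a),np.sin(a)]);Y=np.array([-np.sin(a),np.cos(a)])
g=cv2.cvtColor(w['img'],cv2.COLOR_BGR2GRAY).astype(int)
for y in(-.05,-.03,.03,.05):
    u=proj(w,[*(c+y*Y),.124]); r=int(round(u[1]));x=int(round(u[0]));print(y,u,x-25,g[r,x-25:x+26])
for b in blobs(w,(0,150,60),(5,255,255),300)+blobs(w,(100,150,60),(125,255,255),300): print(b,onz(w,b[1],.081))
mvc([.4635,.384,.109])
E
```

```text
[0.4635 0.384  0.2402] [0.4641 0.3844 0.2424] [-3.1392 -0.0025  1.6075] 0.04502018292481129 44.15
-0.05 [316.8522 243.8756] 292 [ 78  77  80  79  79  86 147 141 144 147 147 143 145 143 145 144 143 144
 141  59  44  44  50  51  53  55  55  54  53  54  52  56  57  51  45  69
 145 145 143 146 142  79  78  82  81  79  76  81  96 104 157]
-0.03 [316.8048 224.2544] 292 [176 177 176 177 178 179 177 178 176 176 176 179 174 178 176 176 177 178
 170  38  49  50  57  58  56  53  57  51  55  57  58  54  57  49  44  80
 177 176 175 177 175 175 176 178 180 175 174 174 175 173 176]
0.03 [316.6529 161.372 ] 292 [103 122 118 107  95 155 227 226 172 162 149 122 183 181 179 179 180 177
  56  45  49  55  57  57  49  54  52  53  52  54  56  54  55  48  42  47
 131 206 224  82  96 126 130 127 127 129 130 129 126 130 129]
0.05 [316.5987 138.9553] 292 [177 179 180 181 183 182 183 182 180 178 182 178 179 175 180 180 179 177
  69  50  47  56  53  50  53  54  53  54  53  50  54  55  57  51  50  50
 143 179 179 180 181 180 180 180 180 179 178 178 180 177 179]
(np.int32(1725), array([279.2, 181.3]), array([255, 158,  49,  48], dtype=int32)) [0.4237 0.3844 0.081 ]
(np.int32(750), array([501.9, 234.9]), array([486, 219,  47,  46], dtype=int32)) [0.6684 0.3334 0.081 ]
(np.int32(1690), array([352.2, 170.2]), array([329, 147,  48,  47], dtype=int32)) [0.4998 0.3991 0.081 ]
(np.int32(454), array([538.8, 368. ]), array([527, 355,  23,  31], dtype=int32)) [0.7449 0.1614 0.081 ]
move [ 0.     -0.      0.1312] [0. 0. 0.]
```

Emit:
servo_tool --commands '[0,0.001,0.04,0,0,0,0.045,0,0.001,0.09,0,0,0,0.045,0,0.001,0.12,0,0,0,0.045,0,0.001,0.131,0,0,0,0.045,0,0.001,0.131,0,0,0,0.045,0,0.001,0.131,0,0,0,0.01,0,0.001,0.131,0,0,0,0.01,0,0.001,0.131,0,0,0,0.01,0,0.001,0.131,0,0,0,0.01,0,0.001,0.131,0,0,0,0.01]'

```text
time: 45.4
tool_pos: [0.465, 0.385, 0.1123]
ee_rot: [-3.14, -0.003, 1.608]
wrist_force: [-0.4, -0.4, 4.0]
width: 0.0156
finger_force: 30.0
```

Emit:
servo_tool --commands '[0,0,-0.008,0,0,0,0.01,0,0,-0.024,0,0,0,0.01,0,0,-0.045,0,0,0,0.01,0,0,-0.07,0,0,0,0.01,0,0,-0.095,0,0,0,0.01,0,0,-0.115,0,0,0,0.01,0,0,-0.126,0,0,0,0.01,0,0,-0.13,0,0,0,0.01]'

```text
time: 46.4
tool_pos: [0.4652, 0.3845, 0.2418]
ee_rot: [-3.139, -0.003, 1.608]
wrist_force: [0.7, -0.2, -5.6]
width: 0.0156
finger_force: 30.0
```

```bash
python3 - <<'E'
from h import *
np.set_printoptions(precision=4,suppress=True)
add([0,.001,.131,0,0,0],[0,0,-.13,0,0,0])
for i in range(6):s=shot('side')
w=shot('wrist');T,o=pose();print(C()[:3,3],T[:3,3],o['ee_rot'],o['width'],o['time'],o['wrist_force'])
rezero(T[:3,3]);mvc([.465,-.394,.2392],81.1+0)
cv2.imwrite('pics/w14.png',np.hstack([w['img'][40:340,180:470],cv2.resize(s['img'][240:400,140:300],(300,300),interpolation=3)]))
E
```

```text
[0.4645 0.384  0.2392] [0.4648 0.3842 0.2402] [-3.1374 -0.0015  1.6083] 0.01566689807772305 46.75 [-0.0709  0.2671 -6.0489]
move [-0.7777 -0.029   0.001 ] [-0.   0.  11.1]
```

View pics/w14.png

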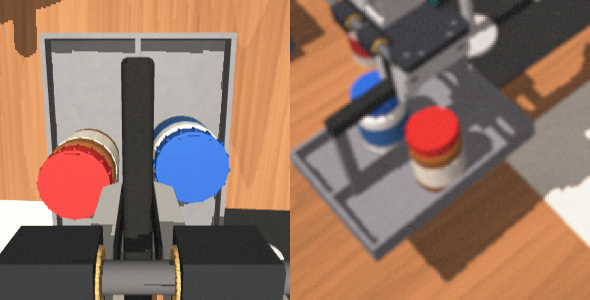

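The caddy hangs level at 6 N with both jars upright. I'll carry it to the tray with gentle ramps.

Emit:
servo_tool --commands '[-0.01,0,0,0,0,0,0.01,-0.03,-0.001,0,0,0,0,0.01,-0.06,-0.002,0,0,0,0,0.01,-0.1,-0.004,0,0,0,0,0.01,-0.145,-0.006,0,0,0,0,0.01,-0.19,-0.008,0,0,0,0,0.01,-0.235,-0.01,0,0,0,0,0.01,-0.28,-0.012,0,0,0,0,0.01,-0.325,-0.013,0,0,0,0,0.01,-0.37,-0.014,0,0,0,0,0.01]'

```text
time: 48.0
tool_pos: [0.464, 0.0117, 0.2409]
ee_rot: [-3.14, -0.002, 1.607]
wrist_force: [1.0, 0.3, -6.6]
width: 0.0157
finger_force: 30.0
```

Emit:
servo_tool --commands '[-0.045,-0.002,0,0,0,0,0.01,-0.09,-0.004,0,0,0,0,0.01,-0.135,-0.006,0,0,0,0,0.01,-0.18,-0.008,0,0,0,0,0.01,-0.225,-0.01,0,0,0,0,0.01,-0.265,-0.011,0,0,0,0,0.01,-0.3,-0.012,0,0,0,0,0.01,-0.33,-0.013,0,0,0,0,0.01,-0.355,-0.014,0,0,0,0,0.01,-0.372,-0.014,0,0,0,0,0.01]'

```text
time: 49.25
tool_pos: [0.4642, -0.3594, 0.2396]
ee_rot: [-3.139, -0.003, 1.607]
wrist_force: [0.1, -0.2, -6.2]
width: 0.0159
finger_force: 30.0
```

Emit:
servo_tool --commands '[-0.012,0,0,0,0,1,0.01,-0.022,0,0,0,0,2.5,0.01,-0.03,0,0,0,0,4.5,0.01,-0.035,-0.001,0,0,0,6.5,0.01,-0.0357,-0.001,0,0,0,8.5,0.01,-0.0357,-0.001,0,0,0,10,0.01,-0.0357,-0.001,0,0,0,11.1,0.01,-0.0357,-0.001,0,0,0,11.1,0.01]'

```text
time: 50.25
tool_pos: [0.4654, -0.3936, 0.2396]
ee_rot: [-3.139, -0.002, 1.415]
wrist_force: [0.4, -0.1, -6.5]
width: 0.0156
finger_force: 30.0
```

```bash
python3 - <<'E'
from h import *
np.set_printoptions(precision=4,suppress=True)
add([-.7777,-.029,0,0,0,11.1])
for i in range(6):s=shot('side')
w=shot('wrist');T,o=pose();print(C()[:3,3],T[:3,3],o['ee_rot'],o['width'],o['time'],o['wrist_force'])
w['E']=T@np.array(w['hand_eye'])
c=np.array([.465,-.394]);a=np.radians(-8.9);X=np.array([np.cos(a),np.sin(a)]);Y=np.array([-np.sin(a),np.cos(a)])
im=w['img'].copy()
for sx in(-.111,.111):
  for sy in(-.136,0,.136):
    u=proj(w,[*(c+sx*X+sy*Y),.012]);print(sx,sy,u);cv2.circle(im,tuple(int(v) for v in u),4,(0,255,0),1)
cv2.imwrite('pics/w15.png',im)
E
```

```text
[ 0.465  -0.394   0.2402] [ 0.4653 -0.3938  0.2394] [-3.1386 -0.002   1.4146] 0.015731238506504975 50.6 [ 0.0489  0.4394 -6.158 ]
-0.111 -0.136 [236.18   270.2243]
-0.111 0 [229.2816 171.6438]
-0.111 0.136 [221.124   55.0686]
0.111 -0.136 [399.5571 270.3872]
0.111 0 [406.3378 171.6037]
0.111 0.136 [414.3593  54.7451]
```

View pics/w15.png

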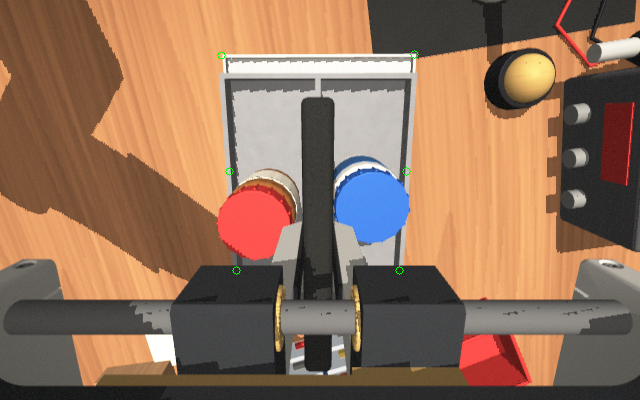

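Emit:
servo_tool --commands '[0,0,0.01,0,0,0,0.01,0,0,0.03,0,0,0,0.01,0,0,0.055,0,0,0,0.01,0,0,0.08,0,0,0,0.01,0,0,0.1,0,0,0,0.01,0,0,0.112,0,0,0,0.01,0,0,0.119,0,0,0,0.01,0,0,0.123,0,0,0,0.01,0,0,0.125,0,0,0,0.01,0,0,0.125,0,0,0,0.01]'

```text
time: 51.85
tool_pos: [0.4653, -0.3938, 0.1154]
ee_rot: [-3.14, -0.001, 1.415]
wrist_force: [-1.4, -0.5, -5.0]
width: 0.0155
finger_force: 30.0
```

Emit:
servo_tool --commands '[0,0,0.001,0,0,0,0.01,0,0,0.002,0,0,0,0.01,0,0,0.002,0,0,0,0.01,0,0,0.002,0,0,0,0.01]'

```text
time: 52.35
tool_pos: [0.4653, -0.3939, 0.1153]
ee_rot: [-3.141, -0.0, 1.415]
wrist_force: [-2.7, 0.9, 5.0]
width: 0.0155
finger_force: 30.0
```

Contact: the load is off the wrist. Release and rise.

Emit:
servo_tool --commands '[0,0,0,0,0,0,0.035,0,0,0,0,0,0,0.035,0,0,0,0,0,0,0.035,0,0,-0.02,0,0,0,0.035,0,0,-0.06,0,0,0,0.035,0,0,-0.12,0,0,0,0.035,-0.0,0,-0.18,0,0,0,0.035,0,0,-0.22,0,0,0,0.035]'

```text
time: 53.35
tool_pos: [0.4659, -0.3943, 0.3363]
ee_rot: [3.141, 0.001, 1.415]
wrist_force: [0.7, 0.8, -0.7]
width: 0.0353
finger_force: 0.0
```

Emit:
servo_tool --commands '[0,-0.06,0,0,0,0,0.035,0,-0.12,0,0,0,0,0.035,0,-0.16,0,0,0,0,0.035,0,-0.16,0,0,0,0,0.035,0,-0.16,0,0,0,0,0.035]'

```text
time: 53.98
tool_pos: [0.308, -0.3693, 0.3329]
ee_rot: [-3.139, -0.002, 1.415]
wrist_force: [0.5, 0.1, -0.6]
width: 0.035
finger_force: 0.0
```

```bash
python3 - <<'E'
from h import *
np.set_printoptions(precision=4,suppress=True)
for i in range(5):t=shot('top')
s=shot('side');T,o=pose();print(T[:3,3],o['time'],o['wrist_force'])
print('orange',[b[1] for b in blobs(s,*ORG,40)],[b[1] for b in blobs(t,*ORG,10)])
cv2.imwrite('pics/end.png',np.vstack([cv2.resize(t['img'][100:300,130:560],(645,300),interpolation=3),cv2.resize(s['img'][60:260,180:610],(645,300),interpolation=3)]))
E
```

```text
[ 0.3082 -0.3692  0.3325] 54.275 [-0.4831 -0.44   -1.0471]
orange [array([313.9, 133.4]), array([290.2, 150.2]), array([261.6, 170. ])] [array([378.5, 143.5]), array([339. , 149.5]), array([300.4, 155.6])]
```

View pics/end.png

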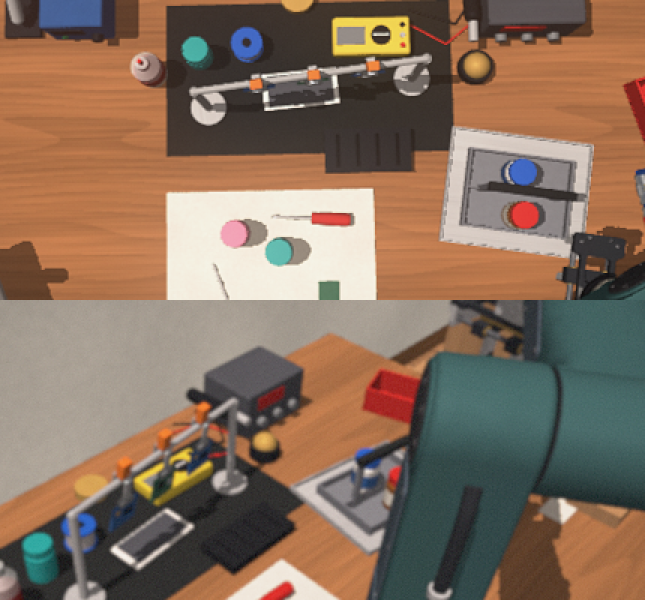

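All three boards hang apart on the bar at (257,84), (313,74) and (373,65). The caddy sits flat inside the tray with both jars upright, and the other things are where they were. Handing in.

```bash
python3 -c "
from bench import close_job
print(close_job())"
```

```text
the job is handed in; nothing more can be done
None
```

The job is done and handed in at about 54 s: all three boards present hang apart on the drying rail, and the amber jar was turned upside down for over two seconds, then set upright in the caddy's empty bay. The caddy now stands flat in the spill tray with both jars upright, and the other things are where they were.

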